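Set up the sauce shelves of the buffet

ROBOT

A 6-joint arm with a two-finger parallel gripper is mounted at the origin on the work surface. World frame = base frame: x ahead of the robot, y to its left, z up, the work surface at z = 0. Lengths are in m, angles in rad, forces in N, time in s.
With the tool pointing down it reaches from about 0.35 to 0.725 m from the base axis. Payload 4.3 kg.
Tool frame: the origin (TCP) lies between the finger pads; the fingertips stand 22 mm ahead of it and the grasp point (between the pads) lies 3 mm ahead of it; z points along the fingers, y is the direction in which the jaws open and shut (so a half turn about z gives the same grasp; the last joint's range is limited). The gripper opens to 85 mm and grips with 20 to 120 N. Pads are 22 mm wide; open, the fingers measure 114 mm over their backs; the gripper's body (76 mm by 85 mm) begins 54 mm behind the grasp point. The pads swing forward as they close: fully open they stand 13 mm farther back than shut.
Start: joints at [-1.407, 0.377, 0.081, 1.274, 0, 1.46], TCP at [0.155, -0.554, 0.253] pointing down, gripper open.
Joint ranges: [-2.72, 2.72], [-0.84, 1.66], [-1.02, 1.22], [-1.77, 2.12], [-1.37, 1.28], [-3.14, 3.14]. Speed limits (rad/s): [2.57, 2.57, 3.14, 3.14, 3.14, 3.14].

INTERFACE

Orientations are given as [roll, pitch, yaw] about the fixed x, y, z axes, in that order (R = Rz(yaw) Ry(pitch) Rx(roll)).
In Python, from station import sense, capture, job_done gives the robot as it stands.
- The arm moves only by the tool servo_tool, never from a script. Its argument "series" is a list of rows, each a list of 3 entries, a list of its own where there are three numbers: the turn, a rotation vector about the world's x, y, z in degrees, then the shift along the world's x, y, z in mm, then the closure, from -1 (fully open) to 1 (shut), so that 0 is half open. In form: [[[ax, ay, az], [x, y, z], claw], ...]. A call has 1 to 5 rows; each row shifts and turns the commanded pose from where the row before left it; what a row does not reach is not made up. A row lasts 1/8 s, in which the tool goes at most 62.5 mm and 10.7 degrees, less where a joint would pass 70% of its speed; a pose out of reach is approached as far as the arm can. A call with a gripper value outside its range is refused whole. The fingers move at their own pace and stop on an object; the grip force is fixed at half the most. Time passes only in rows, so rows that do not move let the fingers close. It gives the time, the measured TCP pose, the force and the opening at its end, in the units of the state.
- sense(): the state, without advancing time (a new reading comes with each control period).
- capture(name): name is "scene" or "side" or "wrist"; returns a dict with "pixels" (384x512x3 uint8, red, green, blue), "depth" (384x512 float32, m along the optical axis (not along the pixel's ray), 0 where there is no reading), "fx", "fy", "cx", "cy" (pixels), "R" (3x3) and "t" (3): a world point X has camera coordinates R X + t. Camera axes: x right, y down, z forward; pixel columns grow to the right and rows downward; lengths in m; the calibration is good to about 2 mm. A picture is of the moment at which its call begins.
- job_done(): hands the job in, once; it reports no verdict.
The state is a dict: "time_s": time; "joint_positions": joint angles; "joint_vel": joint speeds; "joint_efforts": joint torques, N m; "tcp_pos": TCP position; "eef_rot": TCP orientation; "ft_force": force on the tool from outside, world axes, zero at the start; "wrist_torque": the same for the moment, N m; "width": opening from 0.0 (shut) to 1.0 (fully open).
Only numpy, scipy, OpenCV 4.12 (cv2) and the standard library are available. Lean on these libraries where they do the work, as an engineer would, in place of code of your own. Each camera call takes 0.05 s, during which the arm holds its last target.

TASK

Get this buffet table ready: hang both shelves first, each on the slotted post with the cap of its own colour, hooking it into the slots and pressing it down until it locks under the latch, and then stand every sauce tub upright on the shelf of its lid's colour. Also switch on the warming zone on which the saucepan stands: lift the slide knob out of its middle notch, move it along, and let it drop into the notch of that zone. Leave the saucepan, the foil tray and everything else where they are.

Things in the scene. Friction and masses are not known exactly. Their poses are not given: they have to be found in the camera images.
- red_shelf: white hook-in shelf with red edging and fin, 160 wide (its y), 135 deep (x -135 to 0), 300 g, floor 5 thick; stands flat on the table at the start. Origin: rear face (x=0), mid-width, underside; +x points back to where its post will be, z up. Back plate 76 wide, top edge z=60. Edging along front and sides, top z=20. Tubs stand best at x=-97, y=-42 and y=+42
- red_grip (a point): point to grip the red shelf (x=-53, y=0, z=66 in its frame, above its centre of mass): on its red upright fin, 12 thick in y, at y=0 from x=-77 to x=-5, top z=84. Pinch it across y from above. Two steel hooks at y=-25 and +25 on the shelf's back: tongue 8 x 8 (z 40 to 48) out to x=+12.5, with a tab at its end (x 6.5 to 12.5) hanging down to z=28, which catches behind the post's face plate
- red_post: fixed slotted post with a red cap, 90 wide, 217 tall, face plate 4 thick. Origin: front face (x=0), mid-width, table height; front looks along its -x, z up. Brass spring latch dome in the face at y=0, z=180, 6 proud. A locked red shelf has the post's yaw, its origin at x 0 to -3, y about 0 (play 5), z=110 here, level (it droops 0.07 rad), the latch sprung out above its back plate's top edge
- red_slots (a point): midway between the red post's two slots, on the front face at their lower edge, z=150. Slots at y=-25 and +25, 18 wide, z 150 to 182. To hang a shelf: hold it level at the post's yaw, its origin 12 to 24 (best 18) above locked height; push back until its rear face meets the post (the latch gives way at about 6 N); press it straight down those 18 mm, under 15 N
- green_shelf: white hook-in shelf with green edging and fin, 160 wide (its y), 135 deep (x -135 to 0), 300 g, floor 5 thick; stands flat on the table at the start. Origin: rear face (x=0), mid-width, underside; +x points back to where its post will be, z up. Back plate 76 wide, top edge z=60. Edging along front and sides, top z=20. Tubs stand best at x=-97, y=-42 and y=+42
- green_grip (a point): point to grip the green shelf (x=-53, y=0, z=66 in its frame, above its centre of mass): on its green upright fin, 12 thick in y, at y=0 from x=-77 to x=-5, top z=84. Pinch it across y from above. Two steel hooks at y=-25 and +25 on the shelf's back: tongue 8 x 8 (z 40 to 48) out to x=+12.5, with a tab at its end (x 6.5 to 12.5) hanging down to z=28, which catches behind the post's face plate
- green_post: fixed slotted post with a green cap, 90 wide, 217 tall, face plate 4 thick. Origin: front face (x=0), mid-width, table height; front looks along its -x, z up. Brass spring latch dome in the face at y=0, z=180, 6 proud. A locked green shelf has the post's yaw, its origin at x 0 to -3, y about 0 (play 5), z=110 here, level (it droops 0.07 rad), the latch sprung out above its back plate's top edge
- green_slots (a point): midway between the green post's two slots, on the front face at their lower edge, z=150. Slots at y=-25 and +25, 18 wide, z 150 to 182. To hang a shelf: hold it level at the post's yaw, its origin 12 to 24 (best 18) above locked height; push back until its rear face meets the post (the latch gives way at about 6 N); press it straight down those 18 mm, under 15 N
- red_tub1: a sealed white sauce tub with a red lid, a cylinder 54 in diameter and 60 tall, about 120 g, standing on the table (it may be absent); origin: centre of its underside, z up
- red_tub2: a sealed white sauce tub with a red lid, a cylinder 54 in diameter and 60 tall, about 120 g, standing on the table (it may be absent); origin: centre of its underside, z up
- green_tub1: a sealed white sauce tub with a green lid, a cylinder 54 in diameter and 60 tall, about 120 g, standing on the table (it may be absent); origin: centre of its underside, z up
- green_tub2: a sealed white sauce tub with a green lid, a cylinder 54 in diameter and 60 tall, about 120 g, standing on the table (it may be absent); origin: centre of its underside, z up
- warmer: fixed steel warming plate, 370 (its x) x 230 (its y) x 55 tall, origin at the centre of its underside. Two black square zones on top, centred at x=-90 (near zone, nearer the robot) and x=+90 (far zone), y=35; and along its -y edge (towards the middle of the table) a dark notched rail with the zone slide
- zone_slide (a joint): where the zone slide stands along the rail, m along the warmer's +x: 0 = middle notch (off, at the start), -0.08 = notch of the near zone, +0.08 = notch of the far zone (orange dashes lead from these notches to the zones). It moves only while the knob is lifted out of its notch
- zone_lift (a joint): how far the slide knob is lifted, m: 0 = dropped fully into a notch; it is free to move along at 0.016 or more (limit 0.030); when let go over a notch (within 5 mm) a light spring (1 to 2 N) and its weight draw it in
- zone_knob (a point): the point at which to grip the slide knob, on the axis of the upright orange cylinder (24 in diameter, 34 tall, top 13 mm above this point); moves with it
- saucepan: lidded metal saucepan, 124 in diameter, 72 tall to the rim (95 with the lid's knob), with a long handle along its +y, standing on one of the two zones; origin: centre of its underside. Leave it where it is
- foil_tray: foil tray with lid, 142 x 132 x 38, on the other zone; origin: centre of its underside. Leave it where it is
- shaker: steel shaker, 40 in diameter, 75 tall; bystander, leave it alone; origin: its underside
- mug: blue mug, 76 in diameter, 90 tall; bystander, leave it alone; origin: its underside
- pickle_jar: green glass jar, 74 in diameter, 100 tall; bystander, leave it alone; origin: its underside
- serving_spoon: steel serving spoon, about 210 long, lying flat; bystander, leave it alone; origin: its underside
Not all that is in view belongs to the job. What is shaped like the red_shelf but brown is not meant.

How it is judged:
On the way, in this order (a step that is already met when the one before it is completed fails the run):
1. both shelves hang locked on the posts of their colour (x of red_shelf in the frame of red_post between -0.007 and 0.003 m and y of red_shelf in the frame of red_post between -0.009 and 0.009 m and z of red_shelf in the frame of red_post between 0.105 and 0.114 m and angle between each of red_shelf, green_shelf's own z axis and vertical below 0.15 rad and angle between the x axis of red_shelf and the x axis of red_post, either way round below 0.16 rad and x of green_shelf in the frame of green_post between -0.007 and 0.003 m and y of green_shelf in the frame of green_post between -0.009 and 0.009 m and z of green_shelf in the frame of green_post between 0.105 and 0.114 m and angle between the x axis of green_shelf and the x axis of green_post, either way round below 0.16 rad), for 0.2 s.
2. every tub stands on the shelf of its colour (x of red_tub1 in the frame of red_shelf between -0.112 and -0.02 m and y of red_tub1 in the frame of red_shelf between -0.062 and 0.062 m and z of red_tub1 in the frame of red_shelf between 0 and 0.012 m and angle between each of red_tub1, red_tub2, green_tub1, green_tub2's own z axis and vertical below 0.2 rad and x of red_tub2 in the frame of red_shelf between -0.112 and -0.02 m and y of red_tub2 in the frame of red_shelf between -0.062 and 0.062 m and z of red_tub2 in the frame of red_shelf between 0 and 0.012 m and x of green_tub1 in the frame of green_shelf between -0.112 and -0.02 m and y of green_tub1 in the frame of green_shelf between -0.062 and 0.062 m and z of green_tub1 in the frame of green_shelf between 0 and 0.012 m and x of green_tub2 in the frame of green_shelf between -0.112 and -0.02 m and y of green_tub2 in the frame of green_shelf between -0.062 and 0.062 m and z of green_tub2 in the frame of green_shelf between 0 and 0.012 m), for 0.2 s.
At the end, for the whole second after the job is handed in: Both shelves locked on posts of their colour (height within 4 mm, sideways 9, back 7, level 0.15 rad); every tub present stands upright (0.2 rad) at rest on the floor of the shelf of its colour; slide knob dropped (below 4 mm) into the notch (within 7 mm) of the saucepan's zone (all of step 1 and all of step 2 and ((x of saucepan in the frame of warmer between -0.14 and -0.04 m and value of joint zone_slide between -0.087 and -0.073 m) or (x of saucepan in the frame of warmer between 0.04 and 0.14 m and value of joint zone_slide between 0.073 and 0.087 m)) and value of joint zone_lift below 0.004 m and linear speed of each of red_tub1, red_tub2, green_tub1, green_tub2, red_shelf, green_shelf below 0.03 m/s); the robot touches nothing.
It fails at once if the saucepan or the foil tray is shifted by more than 3 cm (distance of any of saucepan, foil_tray from where it was at the start of the episode above 0.03 m).
It fails at once if a bystander is pushed away by more than 5 cm (distance of any of shaker, mug, pickle_jar, serving_spoon from where it was at the start of the episode above 0.05 m).
Of red_tub1, red_tub2, green_tub1, green_tub2 only 2 to 4 are there at a start; the rules pass over those that are not, and their reading is None.
At some moment in a run one of red_tub1, red_tub2, green_tub1, green_tub2 may be knocked a few centimetres aside while the robot is not near it.
Once in a run the grip may slacken for a moment while it holds something.
It also fails if it takes over 210 s, if anything falls off the work surface, if the arm or the gripper's body presses on something with over 40 N, if the wrist force passes 120 N, or if a joint passes its speed limit or range.

## Working session

There is one attempt and no reset: what is moved stays moved. The work goes in short steps, Python scripts to look and compute and a tool call to move; the robot and the scene stay as the last step left them, time stands still between calls to the robot, and variables do not carry over. Pictures are saved under pics/ and viewed, and the job is handed in when it is done.

Besides the shell and the picture viewer there is one more tool, called after "Emit:" by a JSON object that holds its "name" and its "arguments". servo_tool: Moves the arm, as the interface text tells. Its arguments: {"type":"object","properties":{"series":{"type":"array"}},"required":["series"]}

```bash
ls; mkdir -p pics
cat > h.py <<'E'
import numpy as np, cv2, sys
from station import sense, capture, job_done
def save(c,name,sc=1.0):
    im=cv2.cvtColor(c["pixels"],cv2.COLOR_RGB2BGR)
    if sc!=1: im=cv2.resize(im,None,fx=sc,fy=sc,interpolation=cv2.INTER_CUBIC)
    cv2.imwrite("pics/"+name+".png",im)
def cloud(c):
    h,w=c["depth"].shape
    u,v=np.meshgrid(np.arange(w),np.arange(h)); d=c["depth"].astype(float)
    P=np.stack([(u-c["cx"])/c["fx"]*d,(v-c["cy"])/c["fy"]*d,d],-1)
    W=(P-np.array(c["t"]))@np.array(c["R"])
    W[d<=0]=np.nan
    return W
def ray(c,u,v,z):
    R=np.array(c["R"]);o=-R.T@np.array(c["t"])
    d=R.T@np.array([(u-c["cx"])/c["fx"],(v-c["cy"])/c["fy"],1.0])
    return o+d*(z-o[2])/d[2]
def proj(c,X):
    p=np.array(c["R"])@np.array(X)+np.array(c["t"])
    return c["fx"]*p[0]/p[2]+c["cx"],c["fy"]*p[1]/p[2]+c["cy"]
E
python3 - <<'E'
from h import *
print(sense())
for n in("scene","side","wrist"):
    c=capture(n); save(c,n+"0",1.5)
    R=np.array(c["R"]);print(n,-R.T@np.array(c["t"]),R[2],c["fx"])
E
```

```text
pics
{'time_s': 0.0, 'joint_positions': array([-1.40726392e+00,  3.78041162e-01,  7.96351228e-02,  1.27441860e+00,
        2.12910260e-05,  1.46048248e+00]), 'joint_vel': array([-0.0009641 ,  0.0004058 ,  0.0010708 , -0.00225961, -0.00152411,
        0.0004308 ]), 'joint_efforts': array([-6.41933511e-04, -4.63594830e+01,  2.69880259e+01,  2.06358073e-02,
       -3.50623359e-04, -8.30711201e-06]), 'tcp_pos': array([ 0.15540433, -0.55296284,  0.25237692]), 'eef_rot': array([-3.13957901e+00, -2.44459330e-04,  2.73845991e-01]), 'ft_force': array([ 0.29104675, -0.32730412, -0.26701259]), 'wrist_torque': array([ 0.05268845, -0.06780446,  0.00743479]), 'width': 1.0016918856480304}
scene [1.2649665  0.25600617 1.09602684] [-0.59353517 -0.21355384 -0.77595796] 415.2913591709488
side [-0.0875802   0.78295094  1.00647928] [ 0.43236623 -0.60307265 -0.67034531] 436.3990013682337
wrist [ 0.22193806 -0.53349909  0.37455471] [-0.26275406 -0.07175066 -0.96219133] 307.6741409334187
```

View pics/scene0.png

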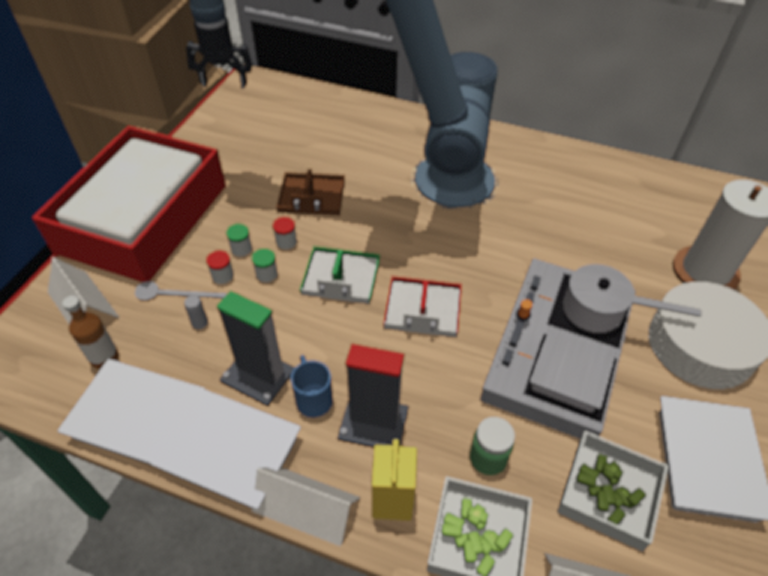

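View pics/side0.png

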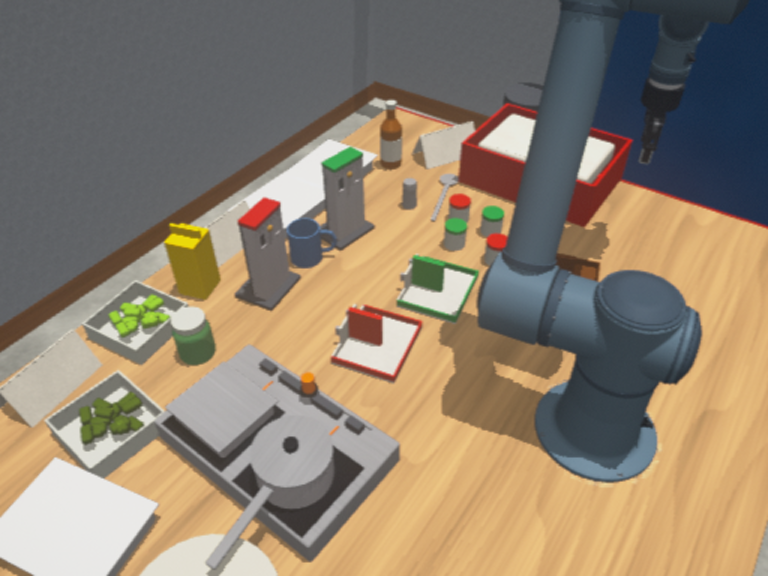

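View pics/wrist0.png

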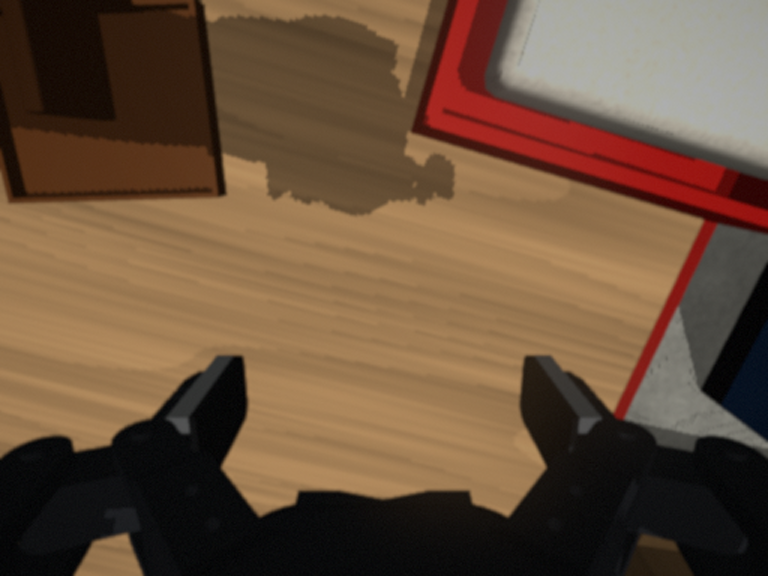

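The pictures show four tubs: red lids at scene (219,262) and (285,228), green lids at (238,234) and (263,258). The green shelf is near (340,275), the red shelf near (423,305), the green post near (250,340) and the red post near (375,390). The saucepan (600,300) is on the zone nearer the robot, with the orange knob at (525,310).

```bash
cat >> h.py <<'E'
def masks(c):
    hsv=cv2.cvtColor(c["pixels"],cv2.COLOR_RGB2HSV)
    H,S,V=[hsv[...,i].astype(int) for i in range(3)]
    return dict(red=((H<6)|(H>172))&(S>150)&(V>70), green=(H>45)&(H<80)&(S>120)&(V>50), orange=(H>=8)&(H<=16)&(S>200)&(V>130))
E
python3 - <<'E'
from h import *
for n in("scene","side"):
    c=capture(n); W=cloud(c)
    print(n,"valid depth",np.mean(c["depth"]>0))
    for k,m in masks(c).items():
        N,L,st,ce=cv2.connectedComponentsWithStats(m.astype(np.uint8))
        for i in range(1,N):
            if st[i,4]<12: continue
            w=W[L==i]; w=w[~np.isnan(w[:,0])]
            if len(w)==0: continue
            print(k,st[i].tolist(),ce[i].round(1),"med",np.median(w,0).round(4),"lo",np.percentile(w,3,axis=0).round(4),"hi",np.percentile(w,97,axis=0).round(4))
E
```

```text
scene valid depth 0.9960072835286459
red [0, 49, 152, 160, 2670] [ 73.4 142.8] med [ 0.5975 -0.7018  0.0992] lo [-0.0769 -1.2392 -0.4337] hi [ 0.6587 -0.551   0.1237]
red [182, 145, 14, 11, 125] [188.6 150. ] med [ 0.3701 -0.3142  0.0612] lo [ 0.3465 -0.3361  0.0561] hi [ 0.3921 -0.2935  0.066 ]
red [138, 167, 15, 12, 145] [145.1 172.8] med [ 0.5201 -0.4025  0.061 ] lo [ 0.4977 -0.4255  0.0559] hi [ 0.5405 -0.3808  0.0648]
red [261, 185, 46, 23, 100] [283.4 191. ] med [0.3872 0.0601 0.0193] lo [ 0.3624 -0.0279  0.0102] hi [0.4993 0.1085 0.0874]
red [231, 230, 38, 21, 564] [249.6 240. ] med [0.737  0.0545 0.2179] lo [0.7137 0.0116 0.2095] hi [0.7565 0.0961 0.221 ]
green [152, 150, 13, 11, 105] [158.1 154.9] med [ 0.4301 -0.4022  0.0616] lo [ 0.411  -0.423   0.0559] hi [ 0.4494 -0.3821  0.0658]
green [169, 167, 14, 11, 121] [175.3 172. ] med [ 0.4801 -0.3104  0.0609] lo [ 0.4591 -0.3311  0.0562] hi [ 0.4992 -0.2898  0.0649]
green [223, 167, 7, 18, 53] [225.1 175.8] med [ 0.4518 -0.1399  0.0839] lo [ 0.3893 -0.1601  0.0377] hi [ 0.4808 -0.1339  0.0881]
green [146, 196, 34, 23, 433] [162
[... 1103 characters left out ...]
199] lo [ 0.3624 -0.0272  0.008 ] hi [0.503  0.1444 0.0857]
red [234, 217, 13, 9, 40] [240.7 221.6] med [0.4705 0.0702 0.0297] lo [0.4539 0.0663 0.0159] hi [0.4885 0.0761 0.0457]
green [216, 99, 25, 14, 176] [227.8 105.4] med [ 0.7125 -0.1968  0.2174] lo [ 0.6931 -0.2383  0.2136] hi [ 0.7335 -0.1554  0.2204]
green [322, 138, 14, 8, 93] [328.4 141.5] med [ 0.4236 -0.4015  0.0596] lo [ 0.4022 -0.423   0.0564] hi [ 0.4451 -0.3815  0.063 ]
green [297, 146, 14, 9, 102] [303.4 149.8] med [ 0.474  -0.3087  0.0598] lo [ 0.4518 -0.333   0.0557] hi [ 0.4958 -0.2864  0.0637]
green [276, 171, 20, 6, 50] [286.5 173.4] med [ 0.4489 -0.1437  0.0835] lo [ 0.4174 -0.2183  0.0178] hi [ 0.4807 -0.135   0.0879]
```

Emit:
{"name": "servo_tool", "arguments": {"series": [[[0,0,-1.5],[27,50,10],-1],[[0,0,-1.5],[27,50,10],-1],[[0,0,-1.5],[27,50,10],-1],[[0,0,-1.5],[27,50,10],-1],[[0,0,-1.5],[27,50,10],-1]]}}

```text
time_s: 0.88
tcp_pos: [0.291, -0.3019, 0.3037]
eef_rot: [3.141, -0.0, 0.141]
ft_force: [0.7, -0.5, -0.1]
width: 0.998
```

Emit:
{"name": "servo_tool", "arguments": {"series": [[[0,0,-1.5],[27,50,10],-1],[[0,0,-1.5],[27,50,10],-1],[[0,0,-1.5],[27,50,10],-1],[[0,0,-1.7],[27,50,10],-1],[[0,0,-2],[27,40,10],-1]]}}

```text
time_s: 1.5
tcp_pos: [0.4259, -0.0616, 0.3539]
eef_rot: [3.141, -0.001, -0.0]
ft_force: [-0.1, -0.5, -0.8]
width: 1.004
```

Run:
```python
from h import *
s=sense();print(s["time_s"],s["tcp_pos"],s["eef_rot"],s["joint_positions"])
c=capture("wrist"); save(c,"wrist1",1.5)
W=cloud(c)
for k,m in masks(c).items():
        N,L,st,ce=cv2.connectedComponentsWithStats(m.astype(np.uint8))
        for i in range(1,N):
            if st[i,4]<30: continue
            w=W[L==i]; w=w[~np.isnan(w[:,0])]
            if len(w)==0: continue
            print(k,st[i].tolist(),ce[i].round(1),"med",np.median(w,0).round(4),"lo",np.percentile(w,3,axis=0).round(4),"hi",np.percentile(w,97,axis=0).round(4))
```

```text
1.5 [ 0.42594133 -0.06156596  0.35385008] [ 3.14129762e+00 -5.27164678e-04 -2.80453887e-04] [-2.91076672e-01  7.20459625e-02 -5.28931521e-02  1.44526759e+00
 -1.31502210e-04  2.85079647e+00]
red [502, 68, 10, 36, 259] [507.4  86.6] med [ 0.511  -0.3834  0.0613] lo [ 0.4936 -0.391   0.0595] hi [ 0.5301 -0.3777  0.0631]
red [110, 81, 129, 112, 725] [175.8 153.5] med [0.4038 0.061  0.0212] lo [ 0.3622 -0.0312  0.0149] hi [0.5087 0.144  0.0232]
red [145, 96, 24, 56, 436] [156.9 123.4] med [0.4676 0.0622 0.0856] lo [0.4349 0.053  0.0839] hi [0.4975 0.0717 0.087 ]
red [416, 177, 38, 36, 1044] [434.6 194.7] med [ 0.3662 -0.3132  0.0615] lo [ 0.3438 -0.336   0.0594] hi [ 0.389  -0.2905  0.063 ]
green [425, 97, 41, 40, 1295] [445.1 116.2] med [ 0.4747 -0.3098  0.0615] lo [ 0.4514 -0.3329  0.0596] hi [ 0.4962 -0.2875  0.0631]
green [362, 100, 10, 85, 128] [366.  142.4] med [ 0.4375 -0.2232  0.0215] lo [ 0.3713 -0.2356  0.0197] hi [ 0.4912 -0.2125  0.0234]
green [313, 113, 15, 54, 408] [319.9 138.7] med [ 0.4487 -0.142   0.0855] lo [ 0.4156 -0.1505  0.0842] hi [ 0.4784 -0.1334  0.0871]
green [488, 135, 24, 38, 745] [501.1 154.3] med [ 0.4232 -0.3948  0.0615] lo [ 0.402  -0.4093  0.0595] hi [ 0.4473 -0.3796  0.0631]
```

View pics/wrist1.png

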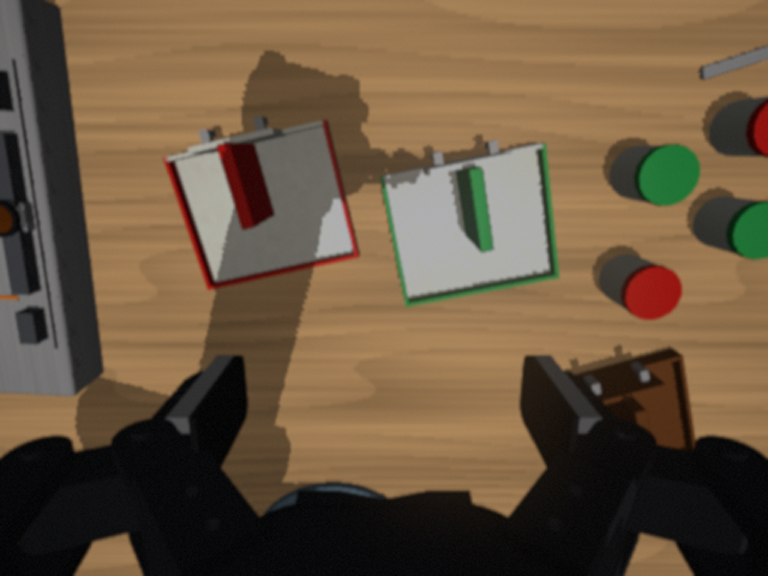

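```bash
cat >> h.py <<'E'
def rect(P):
    r=cv2.minAreaRect((P[:,:2]*1000).astype(np.float32)); b=cv2.boxPoints(r)
    e=[b[1]-b[0],b[2]-b[1]]; e.sort(key=lambda v:-np.hypot(*v)); l=e[0]
    a=np.degrees(np.arctan2(l[1],l[0])); 
    return np.round(r[0],1),np.round([np.hypot(*e[0]),np.hypot(*e[1])],1),round(float(a),1)
def shelf(c,W,col,roi=None):
    m=masks(c)[col]&~np.isnan(W[...,0])
    x,y,z=W[...,0],W[...,1],W[...,2]
    reg=(x>.3)&(x<.56)&(y>-.26)&(y<.2)
    f=m&reg&(z>.077)&(z<.092)
    e=m&reg&(z>.012)&(z<.03)
    P=W[f]; ctr=P[:,:2].mean(0)
    v=np.linalg.svd(P[:,:2]-ctr,full_matrices=False)[2][0]; v=v*np.sign(v[0])
    print(col,"fin z",np.median(P[:,2]).round(4),"rect",rect(P),"pca yaw",np.degrees(np.arctan2(v[1],v[0])).round(1),"mean",ctr.round(4))
    E=W[e]
    if len(E): print("   edging z",np.median(E[:,2]).round(4),"rect",rect(E))
E
python3 - <<'E'
from h import *
for n in("wrist","scene","side"):
    c=capture(n);W=cloud(c);print(n)
    for k in("red","green"):
        try: shelf(c,W,k)
        except Exception as ex: print(k,ex)
E
```

```text
wrist
red fin z 0.0856 rect (array([466. ,  62.1]), array([68.7, 10.7], dtype=float32), 12.6) pca yaw 12.3 mean [0.4664 0.0621]
   edging z 0.0214 rect (array([439.2,  56.8]), array([159.7, 131.8], dtype=float32), -77.5)
green fin z 0.0856 rect (array([ 446.8, -142.2]), array([68.3,  9.7], dtype=float32), 11.2) pca yaw 11.3 mean [ 0.4477 -0.142 ]
   edging z 0.0214 rect (array([ 387.9, -184.7]), array([198.4,  97.2], dtype=float32), -40.7)
scene
red fin z 0.0848 rect (array([466.5,  60.1]), array([73.4,  9.5], dtype=float32), 10.6) pca yaw 13.3 mean [0.4657 0.0608]
   edging z 0.0173 rect (array([380.8,  42.7]), array([155.3,  13. ], dtype=float32), -78.4)
green fin z 0.0847 rect (array([ 449.5, -141.7]), array([64. ,  7.1], dtype=float32), 15.6) pca yaw 13.4 mean [ 0.4502 -0.1416]
   edging z 0.0134 rect (array([ 353.3, -144. ]), array([86.1,  1.2], dtype=float32), -78.1)
side
red fin z 0.0833 rect (array([466.5,  65.2]), array([69.4, 13.5], dtype=float32), 12.8) pca yaw 12.5 mean [0.4647 0.065 ]
   edging z 0.0185 rect (array([437.5,  58.9]), array([163.5, 129.7], dtype=float32), -78.3)
green fin z 0.084 rect (array([ 445.8, -143.1]), array([65.3, 14.6], dtype=float32), 7.7) pca yaw 12.3 mean [ 0.4444 -0.143 ]
   edging z 0.0179 rect (array([ 428.1, -223.9]), array([116.9,   9.3], dtype=float32), 5.3)
```

```bash
cat >> h.py <<'E'
def post(c,W,col):
    m=masks(c)[col]&~np.isnan(W[...,0]); x,y,z=W[...,0],W[...,1],W[...,2]
    reg=(x>.6)&(x<.85)&(y>-.3)&(y<.2)
    P=W[m&reg&(z>.2145)&(z<.226)]
    print(col,"cap",len(P),"z",np.median(P[:,2]).round(4) if len(P) else 0,"rect",rect(P) if len(P)>5 else 0, P[:,:2].mean(0).round(4))
    # face pts
    y0=-.198 if col=="green" else .055
    f=reg&(z>.06)&(z<.20)&(abs(y-y0)<.06)&(x<.74)
    F=W[f]
    if len(F)>100:
        from numpy.linalg import svd
        g=F
        for _ in range(6):
            q=np.polyfit(g[:,1],g[:,0],1); r=F[:,0]-np.polyval(q,F[:,1]); g=F[abs(r)<.003] if _>1 else F[abs(r)<.01]
        print("   face x at y0",np.polyval(q,y0).round(4),"yaw",-np.degrees(np.arctan(q[0])).round(1),len(g),len(F))
E
python3 - <<'E'
from h import *
for n in("scene","side"):
    c=capture(n);W=cloud(c);print(n)
    for k in("red","green"): post(c,W,k)
E
```

```text
scene
red cap 508 z 0.2182 rect (array([732.8,  53.2]), array([91.3, 44.3], dtype=float32), -82.4) [0.7344 0.0543]
green cap 387 z 0.2184 rect (array([ 719.1, -200.6]), array([88.6, 41.1], dtype=float32), 79.7) [ 0.7205 -0.1994]
   face x at y0 0.7358 yaw -7.0 587 851
side
red cap 240 z 0.2175 rect (array([729.7,  57.1]), array([91.6, 41.1], dtype=float32), -83.9) [0.7292 0.0588]
   face x at y0 0.7136 yaw 7.3 598 894
green cap 159 z 0.2174 rect (array([ 714.4, -198. ]), array([89.4, 42.1], dtype=float32), 85.3) [ 0.7128 -0.1962]
   face x at y0 0.6978 yaw -8.6 496 859
```

Emit:
{"name": "servo_tool", "arguments": {"series": [[[0,0,10.5],[0,0,0],-1],[[0,0,10.5],[0,0,0],-1],[[0,0,10.5],[0,0,0],-1],[[0,0,10.5],[0,0,0],-1],[[0,0,10.5],[0,0,0],-1]]}}

```text
time_s: 2.42
tcp_pos: [0.4246, -0.065, 0.353]
eef_rot: [-3.141, 0.001, 0.919]
ft_force: [0.5, -0.6, 0.2]
width: 1.003
```

Emit:
{"name": "servo_tool", "arguments": {"series": [[[0,0,10.5],[0,0,0],-1],[[0,0,10.5],[0,0,0],-1],[[0,0,10.5],[0,0,0],-1],[[0,0,10.5],[0,0,0],-1],[[0,0,10.5],[0,0,0],-1]]}}

```text
time_s: 3.05
tcp_pos: [0.4246, -0.065, 0.353]
eef_rot: [-3.141, -0.0, 1.835]
ft_force: [-1.0, -0.1, -0.1]
width: 1.002
```

Emit:
{"name": "servo_tool", "arguments": {"series": [[[0,0,10.5],[0,0,0],-1],[[0,0,10.5],[0,0,0],-1],[[0,0,10.5],[0,0,0],-1],[[0,0,10.5],[0,0,0],-1],[[0,0,10.5],[0,0,0],-1]]}}

```text
time_s: 3.68
tcp_pos: [0.4246, -0.065, 0.3531]
eef_rot: [-3.141, -0.001, 2.752]
ft_force: [-0.1, -0.8, -0.5]
width: 1.001
```

Emit:
{"name": "servo_tool", "arguments": {"series": [[[0,0,10.5],[0,0,0],-1],[[0,0,10.5],[0,0,0],-1],[[0,0,1.5],[0,0,0],-1],[[0,0,0],[0,0,0],-1]]}}

```text
time_s: 4.18
tcp_pos: [0.4251, -0.0643, 0.3532]
eef_rot: [3.142, -0.0, 3.138]
ft_force: [-0.4, -0.5, -1.1]
width: 0.995
```

Run:
```python
from h import *
s=sense();print(s["time_s"],s["tcp_pos"],s["eef_rot"],s["joint_positions"])
c=capture("wrist");W=cloud(c);save(c,"wrist2",1.5)
for k in("red","green"): 
  try: post(c,W,k)
  except Exception as e: print(e)
```

```text
4.175 [ 0.42507192 -0.06432775  0.35321291] [ 3.14151022e+00 -2.91665187e-04  3.13755911e+00] [-2.97967094e-01  7.17930680e-02 -5.48044491e-02  1.44450185e+00
 -5.60462369e-06 -2.93933535e-01]
red cap 0 z 0 rect 0 [nan nan]
   face x at y0 0.7122 yaw 7.6 351 351
green cap 0 z 0 rect 0 [nan nan]
   face x at y0 0.6963 yaw -8.0 633 633h.py:45: RuntimeWarning: Mean of empty slice.
  print(col,"cap",len(P),"z",np.median(P[:,2]).round(4) if len(P) else 0,"rect",rect(P) if len(P)>5 else 0, P[:,:2].mean(0).round(4))
  ret = um.true_divide(
```

View pics/wrist2.png

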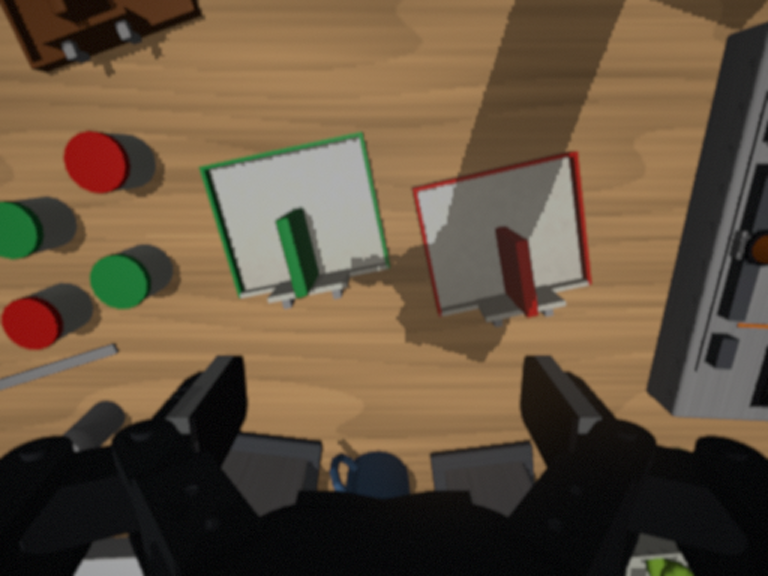

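Run:
```python
from h import *
c=capture("wrist");W=cloud(c)
for k in("red","green"): shelf(c,W,k)
for k,m in masks(c).items():
        N,L,st,ce=cv2.connectedComponentsWithStats(m.astype(np.uint8))
        for i in range(1,N):
            if st[i,4]<300: continue
            w=W[L==i]; w=w[~np.isnan(w[:,0])]
            print(k,st[i].tolist(),"med",np.median(w,0).round(4))
# side-view crop of posts
s=capture("side")["pixels"]
im=cv2.cvtColor(s[90:210,140:260],cv2.COLOR_RGB2BGR)
cv2.imwrite("pics/posts.png",cv2.resize(im,None,fx=5,fy=5,interpolation=cv2.INTER_CUBIC))
```

```text
red fin z 0.0856 rect (array([465.2,  62.2]), array([69.7, 10.7], dtype=float32), 13.0) pca yaw 13.1 mean [0.4651 0.0617]
   edging z 0.0214 rect (array([437.9,  56.6]), array([159.3, 130. ], dtype=float32), -77.4)
green fin z 0.0854 rect (array([ 445.4, -142.9]), array([69.9, 11.5], dtype=float32), 11.3) pca yaw 10.7 mean [ 0.4448 -0.142 ]
   edging z 0.0214 rect (array([ 417.7, -149.3]), array([158.9, 127.2], dtype=float32), -78.7)
red [43, 87, 41, 41, 1317] med [ 0.364  -0.3131  0.0616]
red [275, 101, 119, 108, 600] med [0.3981 0.1048 0.0214]
red [344, 160, 14, 51, 381] med [0.4655 0.0614 0.0856]
red [0, 198, 39, 35, 998] med [ 0.5138 -0.4017  0.0615]
green [133, 92, 95, 103, 408] med [ 0.3977 -0.2204  0.0213]
green [0, 134, 25, 38, 788] med [ 0.4254 -0.3953  0.0615]
green [185, 144, 20, 54, 467] med [ 0.4444 -0.1421  0.0854]
green [60, 170, 39, 36, 1079] med [ 0.4722 -0.3099  0.0616]
```

View pics/posts.png

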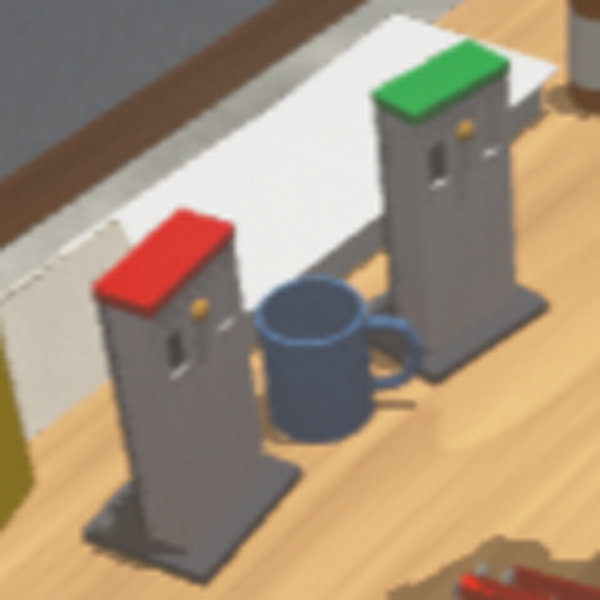

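Run:
```python
from h import *
c=capture("side");W=cloud(c)
hsv=cv2.cvtColor(c["pixels"],cv2.COLOR_RGB2HSV).astype(int)
m=((hsv[...,0]>=8)&(hsv[...,0]<=25)&(hsv[...,1]>120)).astype(np.uint8)
for nm,(u,v) in dict(red=(180,151.6),green=(233,115.6)).items():
    sub=m[int(v)-4:int(v)+5,int(u)-4:int(u)+5]; vv,uu=np.nonzero(sub); 
    cu,cv=uu.mean()+int(u)-4,vv.mean()+int(v)-4
    print(nm,cu,cv,len(uu),ray(c,cu,cv,.18).round(4),W[int(round(cv)),int(round(cu))].round(4))
```

```text
red 179.5 151.0 6 [0.7154 0.0479 0.18  ] [0.7091 0.0516 0.1851]
green 232.6 115.2 5 [ 0.6988 -0.2021  0.18  ] [ 0.6945 -0.199   0.1841]
```

Emit:
{"name": "servo_tool", "arguments": {"series": [[[0,0,4],[3,-27,-30],-1],[[0,0,4],[3,-27,-50],-1],[[0,0,3.4],[3,-26,-50],-1],[[0,0,0],[0,0,-50],-1],[[0,0,0],[0,0,0],-1]]}}

```text
time_s: 5.0
tcp_pos: [0.4309, -0.142, 0.1699]
eef_rot: [3.136, -0.007, -2.944]
ft_force: [-0.2, 0.6, 0.3]
width: 1.002
```

Run:
```python
from h import *
s=sense();print(s["time_s"],s["tcp_pos"],s["eef_rot"])
c=capture("wrist");save(c,"w3",1.5);W=cloud(c);shelf(c,W,"green")
```

```text
5.0 [ 0.43090155 -0.14204754  0.16990146] [ 3.13565978 -0.00747521 -2.94382099]
green fin z 0.0855 rect (array([ 445.6, -143.6]), array([70.3, 10. ], dtype=float32), 11.2) pca yaw 11.4 mean [ 0.4437 -0.1438]
   edging z 0.0215 rect (array([ 418.4, -148.8]), array([159.5, 129. ], dtype=float32), -78.9)
```

View pics/w3.png

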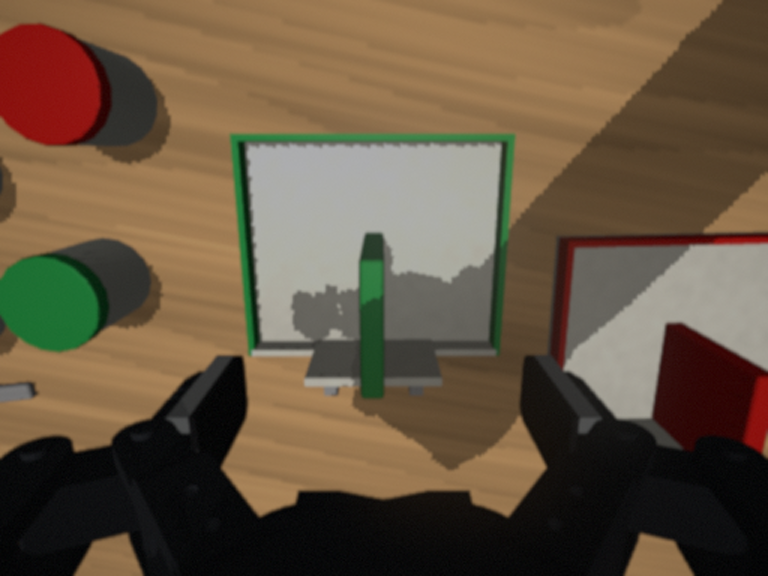

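Emit:
{"name": "servo_tool", "arguments": {"series": [[[0,0,0],[0,-1,-40],-1],[[0,0,0],[0,0,-40],-1],[[0,0,0],[0,0,-20],-1],[[0,0,0],[0,0,0],-1]]}}

```text
time_s: 5.55
tcp_pos: [0.4356, -0.1448, 0.0746]
eef_rot: [-3.141, 0.001, -2.942]
ft_force: [-0.3, 0.4, -0.7]
width: 0.999
```

Emit:
{"name": "servo_tool", "arguments": {"series": [[[0,0,0],[-1,0,-5],0.5],[[0,0,0],[0,0,0],1],[[0,0,0],[0,0,0],1],[[0,0,0],[0,0,0],1],[[0,0,0],[0,0,0],1]]}}

```text
time_s: 6.18
tcp_pos: [0.434, -0.1451, 0.069]
eef_rot: [-3.14, 0.001, -2.943]
ft_force: [-0.2, -0.8, 4.1]
width: 0.129
```

Emit:
{"name": "servo_tool", "arguments": {"series": [[[0,0,0],[0,0,0],1],[[0,0,0],[0,0,0],1],[[0,0,0],[0,0,0],1]]}}

```text
time_s: 6.55
tcp_pos: [0.4341, -0.1451, 0.069]
eef_rot: [-3.14, 0.001, -2.943]
ft_force: [-0.4, 0.0, 6.4]
width: 0.133
```

Emit:
{"name": "servo_tool", "arguments": {"series": [[[0,0,0],[0,0,20],1],[[0,0,0],[0,0,40],1],[[0,0,0],[0,0,40],1],[[0,0,0],[0,0,30],1],[[0,0,0],[0,0,0],1]]}}

```text
time_s: 7.18
tcp_pos: [0.4347, -0.1451, 0.1996]
eef_rot: [-3.14, 0.003, -2.943]
ft_force: [1.4, -0.4, -3.3]
width: 0.132
```

Emit:
{"name": "servo_tool", "arguments": {"series": [[[0,0,-5],[30,-10,0],1],[[0,0,-5],[40,-10,0],1],[[0,0,-5],[40,-10,0],1],[[0,0,-4.6],[35,-8,0],1],[[0,0,0],[15,-3,0],1]]}}

```text
time_s: 7.8
tcp_pos: [0.594, -0.1855, 0.1946]
eef_rot: [3.14, -0.004, 2.998]
ft_force: [-0.4, 0.4, -2.9]
width: 0.138
```

Run:
```python
from h import *
s=sense();print(s["time_s"],s["tcp_pos"],s["eef_rot"],s["ft_force"],s["width"])
c=capture("wrist");save(c,"w4",1.5)
for n,(a,b,d,e) in dict(side=(70,200,180,310),scene=(150,280,120,250)).items():
    c=capture(n); im=cv2.cvtColor(c["pixels"][a:b,d:e],cv2.COLOR_RGB2BGR)
    cv2.imwrite(f"pics/{n}4.png",cv2.resize(im,None,fx=4.5,fy=4.5,interpolation=cv2.INTER_CUBIC))
```

```text
7.8 [ 0.59401168 -0.18550507  0.19459911] [ 3.14021975 -0.00384482  2.9979737 ] [-0.35873616  0.39162464 -2.89605009] 0.1380408407320196
```

View pics/side4.png

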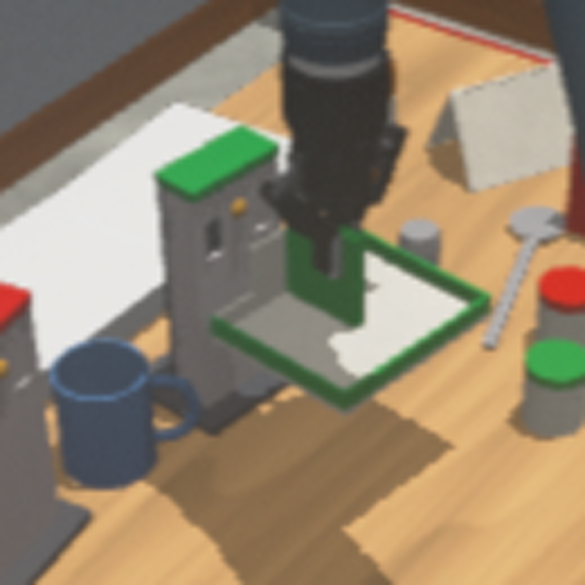

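View pics/scene4.png

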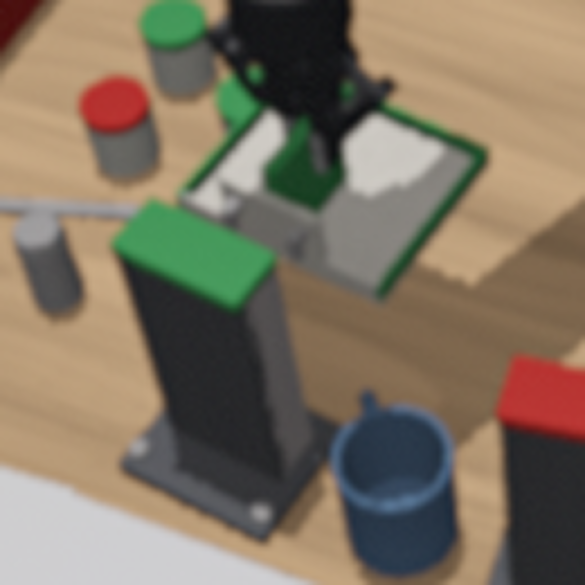

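View pics/w4.png

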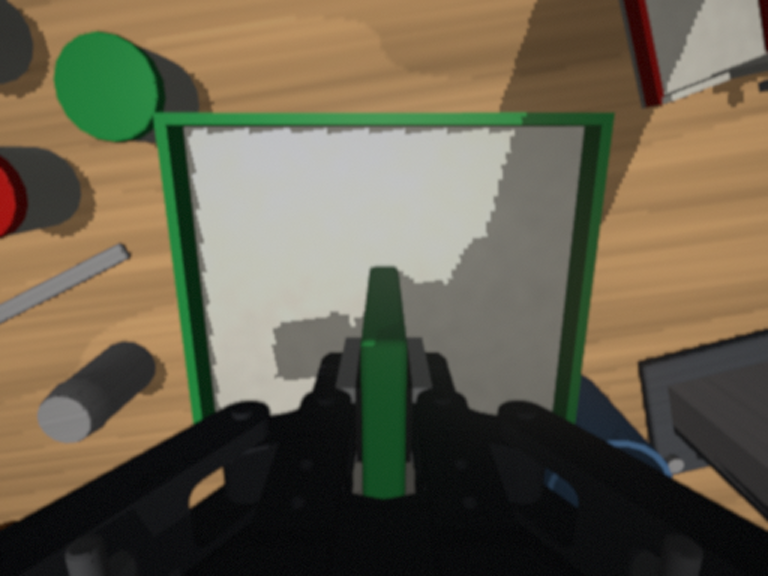

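```bash
cat >> h.py <<'E'
def held(c,W,col,yaw,zs,box,capbox):
    """edging of held shelf (z near zs) and cap, in axes of yaw"""
    a=np.radians(yaw); A=np.array([[np.cos(a),np.sin(a)],[-np.sin(a),np.cos(a)]])
    m=masks(c)[col]&~np.isnan(W[...,0]); x,y,z=W[...,0],W[...,1],W[...,2]
    b=(x>box[0])&(x<box[1])&(y>box[2])&(y<box[3])
    E=W[m&b&(abs(z-zs)<.012)]
    r=rect(E); print(" edge",len(E),"z",np.median(E[:,2]).round(4),r,"ctr in post axes",(A@r[0]).round(1))
    q=np.linalg.lstsq(np.c_[E[:,:2]@A.T,np.ones(len(E))],E[:,2],rcond=None)[0]; print(" slope along x,y(rad)",q[:2].round(3))
    e=E[:,:2]@A.T; print(" along",(np.percentile(e[:,0],[1,99])*1000).round(1)," lateral",(np.percentile(e[:,1],[1,99])*1000).round(1))
    b=(x>capbox[0])&(x<capbox[1])&(y>capbox[2])&(y<capbox[3])
    C=W[m&b&(z>.213)&(z<.226)]
    if len(C)>20:
        e=C[:,:2]@A.T; r=rect(C); print(" cap",len(C),r,"in post axes",(A@r[0]).round(1),"lat",(np.percentile(e[:,1],[1,99])*1000).round(1))
E
python3 - <<'E'
from h import *
for n in("wrist","side","scene"):
    c=capture(n);W=cloud(c);print(n)
    try: held(c,W,"green",-8.2,.147,(.45,.69,-.3,-.07),(.66,.78,-.27,-.13))
    except Exception as e: print(e)
E
```

```text
wrist
 edge 4926 z 0.148 (array([ 571.9, -181. ]), array([160.6, 122.5], dtype=float32), 81.9) ctr in post axes [591.9 -97.6]
 slope along x,y(rad) [-0.005  0.003]
 along [531.3 650. ]  lateral [-177.2  -18.1]
side
 edge 14 z 0.1465 (array([ 546.1, -253.3]), array([93. , 16.2], dtype=float32), -19.3) ctr in post axes [ 576.6 -172.8]
 slope along x,y(rad) [0.055 0.3  ]
 along [530.8 623.3]  lateral [-176.9 -157. ]
 cap 180 (array([ 715.2, -196.9]), array([91.5, 44.2], dtype=float32), 81.8) in post axes [736.  -92.9] lat [-138.3  -49.6]
scene
 edge 90 z 0.1461 (array([ 574.5, -183.4]), array([163.1, 125.3], dtype=float32), 81.5) ctr in post axes [594.8 -99.6]
 slope along x,y(rad) [ 0.038 -0.011]
 along [532.3 656.9]  lateral [-179.2  -18.6]
 cap 424 (array([ 719., -200.]), array([88.7, 42.4], dtype=float32), 82.6) in post axes [740.2 -95.4] lat [-138.2  -52.3]
```

Emit:
{"name": "servo_tool", "arguments": {"series": [[[0,0,0],[0.4,3,2],1],[[0,0,0],[12,-1.7,0],1],[[0,0,0],[12,-1.7,0],1],[[0,0,0],[0,0,0],1]]}}

```text
time_s: 8.6
tcp_pos: [0.6182, -0.1859, 0.2006]
eef_rot: [-3.142, 0.001, 2.999]
ft_force: [-0.9, -0.3, -3.1]
width: 0.132
```

Run:
```python
from h import *
s=sense();print(s["time_s"],s["tcp_pos"],s["eef_rot"],s["ft_force"],s["width"])
for n in("wrist","scene"):
    c=capture(n);W=cloud(c);print(n)
    if n=="scene":
        im=cv2.cvtColor(c["pixels"][150:250,120:220],cv2.COLOR_RGB2BGR)
        cv2.imwrite(f"pics/scene5.png",cv2.resize(im,None,fx=5.5,fy=5.5,interpolation=cv2.INTER_CUBIC))
    try: held(c,W,"green",-8.2,.147,(.45,.69,-.3,-.07),(.66,.78,-.27,-.13))
    except Exception as e: print(e)
c=capture("side");im=cv2.cvtColor(c["pixels"][80:170,190:280],cv2.COLOR_RGB2BGR)
cv2.imwrite(f"pics/side5.png",cv2.resize(im,None,fx=6,fy=6,interpolation=cv2.INTER_CUBIC))
```

```text
8.6 [ 0.61816984 -0.18587961  0.20062363] [-3.14158096e+00  7.64985064e-04  2.99851662e+00] [-0.86028169 -0.26109379 -3.05578251] 0.13191146523406314
wrist
 edge 4890 z 0.1531 (array([ 597.9, -181.7]), array([160.5, 122.4], dtype=float32), 81.8) ctr in post axes [617.7 -94.6]
 slope along x,y(rad) [-0.001  0.001]
 along [557.1 675.7]  lateral [-174.3  -15.3]
scene
 edge 77 z 0.1484 (array([ 599. , -182.7]), array([159.8, 121.7], dtype=float32), 81.7) ctr in post axes [618.9 -95.4]
 slope along x,y(rad) [ 0.025 -0.   ]
 along [558.2 675.9]  lateral [-175.2  -15.8]
 cap 417 (array([ 718.7, -199.4]), array([86.1, 82.3], dtype=float32), -54.7) in post axes [739.8 -94.9] lat [-138.3  -51.6]
```

View pics/side5.png

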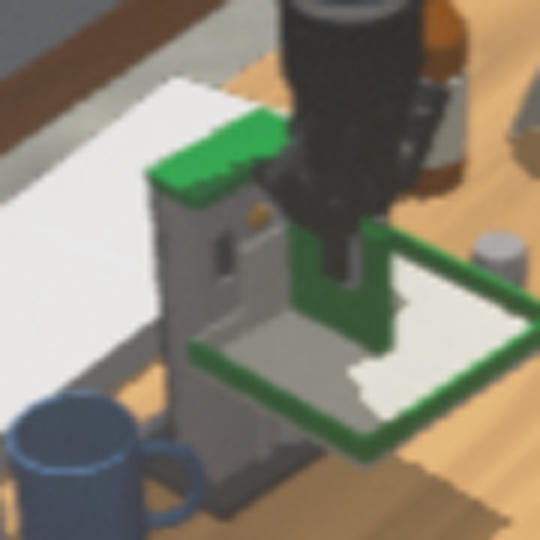

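View pics/scene5.png

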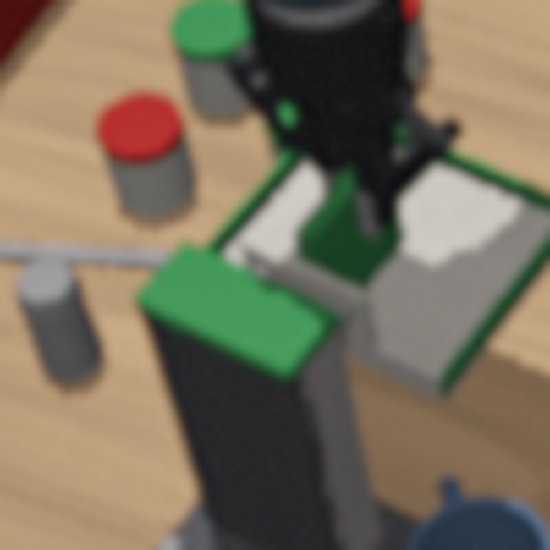

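Emit:
{"name": "servo_tool", "arguments": {"series": [[[0,0,0],[4,-0.6,-3.5],1],[[0,0,0],[5,-0.7,0],1],[[0,0,0],[5,-0.7,0],1],[[0,0,0],[0,0,0],1]]}}

```text
time_s: 9.25
tcp_pos: [0.6324, -0.1881, 0.1967]
eef_rot: [3.142, 0.0, 2.998]
ft_force: [-0.7, 0.0, -3.7]
width: 0.131
```

Emit:
{"name": "servo_tool", "arguments": {"series": [[[0,0,0],[3,-0.4,0],1],[[0,0,0],[3,-0.4,0],1],[[0,0,0],[0,0,0],1]]}}

```text
time_s: 9.62
tcp_pos: [0.6376, -0.1888, 0.1967]
eef_rot: [3.142, -0.001, 2.998]
ft_force: [-1.7, 0.1, -3.0]
width: 0.134
```

Emit:
{"name": "servo_tool", "arguments": {"series": [[[0,0,0],[2,-0.3,0],1],[[0,0,0],[2,-0.3,0],1],[[0,0,0],[0,0,0],1]]}}

```text
time_s: 10.0
tcp_pos: [0.6414, -0.1893, 0.1967]
eef_rot: [3.141, -0.001, 2.998]
ft_force: [-4.3, 1.1, -1.7]
width: 0.135
```

Emit:
{"name": "servo_tool", "arguments": {"series": [[[0,0,0],[2,-0.3,0],1],[[0,0,0],[2,-0.3,0],1],[[0,0,0],[0,0,0],1]]}}

```text
time_s: 10.38
tcp_pos: [0.6434, -0.1897, 0.1964]
eef_rot: [-3.142, -0.006, 2.998]
ft_force: [-10.7, 1.3, 0.6]
width: 0.13
```

Emit:
{"name": "servo_tool", "arguments": {"series": [[[0,0,0],[1.5,-0.2,0],1],[[0,0,0],[0,0,0],1]]}}

```text
time_s: 10.62
tcp_pos: [0.6435, -0.1897, 0.1963]
eef_rot: [-3.141, -0.008, 2.998]
ft_force: [-15.3, 2.4, 3.6]
width: 0.133
```

Run:
```python
from h import *
s=sense();print(s["time_s"],s["tcp_pos"],s["eef_rot"],s["ft_force"],s["width"])
c=capture("wrist");W=cloud(c)
held(c,W,"green",-8.2,.147,(.45,.71,-.3,-.07),(.66,.78,-.27,-.13))
c=capture("scene");im=cv2.cvtColor(c["pixels"][150:250,120:220],cv2.COLOR_RGB2BGR)
cv2.imwrite(f"pics/scene6.png",cv2.resize(im,None,fx=5.5,fy=5.5,interpolation=cv2.INTER_CUBIC))
c=capture("side");im=cv2.cvtColor(c["pixels"][80:170,190:280],cv2.COLOR_RGB2BGR)
cv2.imwrite(f"pics/side6.png",cv2.resize(im,None,fx=6,fy=6,interpolation=cv2.INTER_CUBIC))
```

```text
10.625 [ 0.64345897 -0.18968906  0.19634143] [-3.14136659 -0.0083542   2.99824294] [-15.34558272   2.35328122   3.55904295] 0.13287690831659987
 edge 4895 z 0.1492 (array([ 622.8, -185.5]), array([160.7, 121.9], dtype=float32), 81.9) ctr in post axes [642.9 -94.8]
 slope along x,y(rad) [-0.009  0.001]
 along [582.2 700.7]  lateral [-174.5  -15.2]
 cap 72 (array([ 662.7, -190.8]), array([9.7, 5.3], dtype=float32), 81.4) in post axes [683.1 -94.3] lat [-99.2 -89.7]
```

View pics/side6.png

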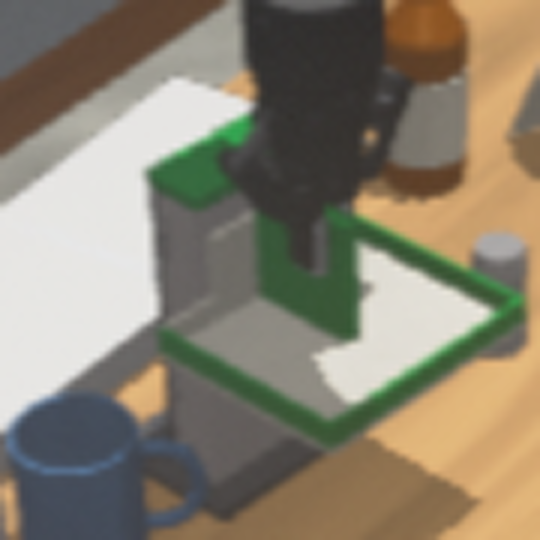

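Emit:
{"name": "servo_tool", "arguments": {"series": [[[0,0,0],[-0.5,0,-3],1],[[0,0,0],[0,0,-3],1],[[0,0,0],[0,0,-3],1],[[0,0,0],[0,0,0],1]]}}

```text
time_s: 11.28
tcp_pos: [0.6435, -0.1896, 0.1863]
eef_rot: [3.141, -0.008, 2.998]
ft_force: [-10.8, 1.4, -3.1]
width: 0.133
```

Emit:
{"name": "servo_tool", "arguments": {"series": [[[0,0,0],[0,0,-3],1],[[0,0,0],[0,0,-2],1],[[0,0,0],[0,0,0],1]]}}

```text
time_s: 11.65
tcp_pos: [0.6435, -0.1895, 0.1819]
eef_rot: [3.141, -0.007, 2.998]
ft_force: [-13.0, 3.1, 0.4]
width: 0.13
```

Emit:
{"name": "servo_tool", "arguments": {"series": [[[0,0,0],[0,0,-2],1],[[0,0,0],[0,0,0],1]]}}

```text
time_s: 11.9
tcp_pos: [0.6435, -0.1896, 0.1803]
eef_rot: [3.141, -0.007, 2.998]
ft_force: [-12.3, 1.6, 2.0]
width: 0.129
```

Emit:
{"name": "servo_tool", "arguments": {"series": [[[0,0,0],[0,0,-2],1],[[0,0,0],[0,0,0],1]]}}

```text
time_s: 12.15
tcp_pos: [0.6434, -0.1895, 0.1791]
eef_rot: [3.142, -0.007, 2.998]
ft_force: [-15.2, 3.1, 6.0]
width: 0.134
```

Emit:
{"name": "servo_tool", "arguments": {"series": [[[0,0,0],[0,0,-1.5],1],[[0,0,0],[0,0,0],1],[[0,0,0],[0,0,0],1]]}}

```text
time_s: 12.52
tcp_pos: [0.6434, -0.1896, 0.179]
eef_rot: [-3.141, -0.006, 2.998]
ft_force: [-18.4, 2.6, 11.6]
width: 0.134
```

Run:
```python
from h import *
s=sense();print(s["time_s"],s["tcp_pos"],s["eef_rot"],s["ft_force"],s["width"])
c=capture("wrist");W=cloud(c)
held(c,W,"green",-8.2,.13,(.45,.71,-.3,-.07),(.66,.78,-.27,-.13))
c=capture("side");im=cv2.cvtColor(c["pixels"][80:170,190:280],cv2.COLOR_RGB2BGR)
cv2.imwrite(f"pics/side7.png",cv2.resize(im,None,fx=6,fy=6,interpolation=cv2.INTER_CUBIC))
```

```text
12.525 [ 0.64342372 -0.18956078  0.17899957] [-3.14133285 -0.00561004  2.99843621] [-18.41353412   2.62863225  11.58417377] 0.13416205079273416
 edge 4857 z 0.1315 (array([ 622.9, -185.5]), array([160.6, 121.8], dtype=float32), 82.0) ctr in post axes [643.  -94.8]
 slope along x,y(rad) [-0.002  0.001]
 along [582.4 700.7]  lateral [-174.4  -15.1]
```

View pics/side7.png

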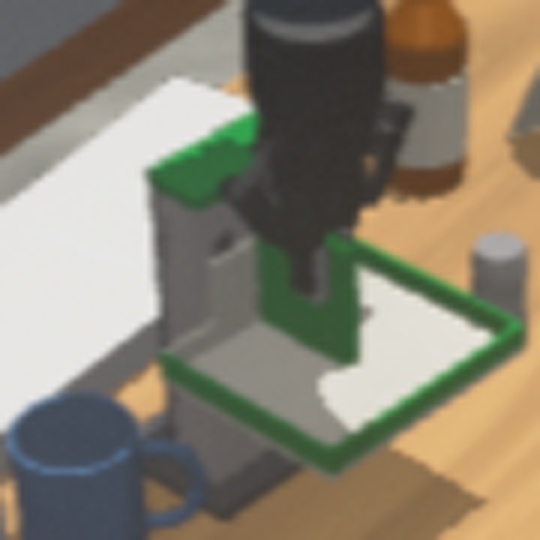

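Emit:
{"name": "servo_tool", "arguments": {"series": [[[0,0,0],[-2,0.3,2],1],[[0,0,0],[0,0,0],0.2],[[0,0,0],[0,0,0],-0.5],[[0,0,0],[0,0,0],-1],[[0,0,0],[0,0,0],-1]]}}

```text
time_s: 13.25
tcp_pos: [0.6454, -0.19, 0.1795]
eef_rot: [-3.142, 0.001, 2.998]
ft_force: [-0.2, 0.5, -0.2]
width: 0.967
```

Emit:
{"name": "servo_tool", "arguments": {"series": [[[0,0,0],[0,0,15],-1],[[0,0,0],[-5,0,40],-1],[[0,0,0],[-40,20,40],-1],[[0,0,2],[-40,40,30],-1],[[0,0,0],[0,0,0],-1]]}}

```text
time_s: 13.88
tcp_pos: [0.5602, -0.1292, 0.3088]
eef_rot: [-3.141, 0.006, 3.035]
ft_force: [0.7, -0.6, -0.0]
width: 1.0
```

Run:
```python
from h import *
s=sense();print(s["time_s"],s["tcp_pos"],s["eef_rot"],s["ft_force"],s["width"])
for n in("scene","side","wrist"):
    c=capture(n);W=cloud(c);print(n)
    try:held(c,W,"green",-8.2,.13,(.45,.71,-.3,-.07),(.66,.78,-.27,-.13))
    except Exception as e: print(e)
    if n=="side":
        im=cv2.cvtColor(c["pixels"][80:170,190:280],cv2.COLOR_RGB2BGR)
        cv2.imwrite(f"pics/side8.png",cv2.resize(im,None,fx=6,fy=6,interpolation=cv2.INTER_CUBIC))
    if n=="wrist": shelf(c,W,"red"); save(c,"w8",1.5)
```

```text
13.875 [ 0.5602437  -0.12924082  0.30880528] [-3.14061854  0.00648239  3.03528274] [ 0.70359189 -0.60317469 -0.0043323 ] 0.9995112544537309
scene
 edge 68 z 0.1233 (array([ 623.9, -186.1]), array([158.8, 116.3], dtype=float32), 80.4) ctr in post axes [644.1 -95.2]
 slope along x,y(rad) [ 0.11  -0.029]
 along [584.6 700.9]  lateral [-173.6  -16.3]
 cap 424 (array([ 716.4, -199.9]), array([87.4, 46.7], dtype=float32), 81.7) in post axes [737.6 -95.7] lat [-138.4  -52.3]
side
 edge 6 z 0.1211 (array([ 572.7, -256.9]), array([41.3,  8.9], dtype=float32), -26.8) ctr in post axes [ 603.5 -172.6]
 slope along x,y(rad) [0.011 0.008]
 along [584.1 623.2]  lateral [-174.8 -162. ]
 cap 144 (array([ 713.6, -192.6]), array([83.3, 43.6], dtype=float32), 78.9) in post axes [733.8 -88.9] lat [-126.8  -49.5]
wrist
 edge 948 z 0.1231 (array([ 627.2, -186.5]), array([158.9, 132.9], dtype=float32), 82.0) ctr in post axes [647.4 -95.1]
 slope along x,y(rad) [0.071 0.003]
 along [581.  707.1]  lateral [-174.2  -15.8]
red fin z 0.0855 rect (array([466.,  62.]), array([68.7, 11.8], dtype=float32), 13.1) pca yaw 11.9 mean [0.4662 0.0618]
   edging z 0.0215 rect (array([438.9,  56.7]), array([160.4, 130.9], dtype=float32), -77.7)
```

View pics/side8.png

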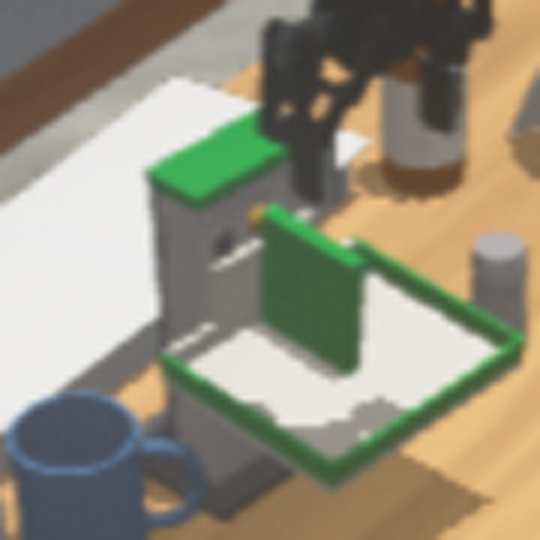

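View pics/w8.png

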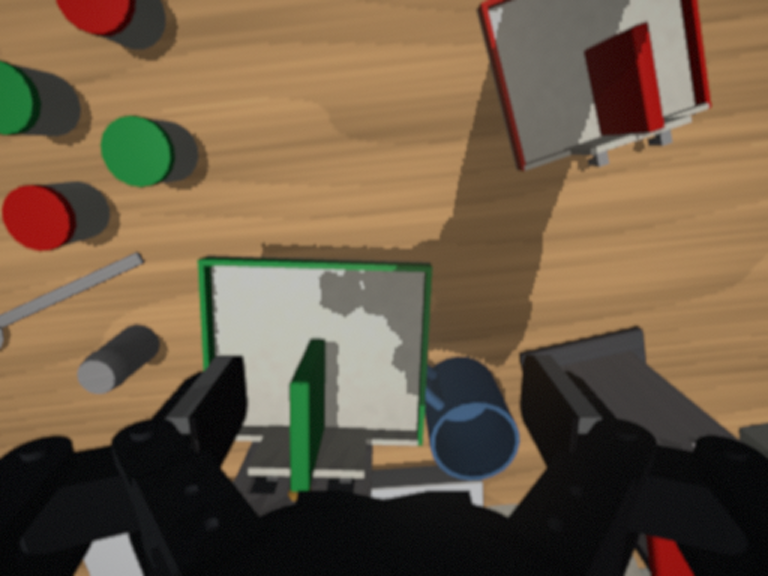

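Emit:
{"name": "servo_tool", "arguments": {"series": [[[0,0,5],[-27,47,0],-1],[[0,0,5],[-27,47,-10],-1],[[0,0,5],[-26,47,-45],-1],[[0,0,3.6],[-26,47,-50],-1],[[0,0,0],[0,0,-45],-1]]}}

```text
time_s: 14.65
tcp_pos: [0.4602, 0.0468, 0.1638]
eef_rot: [3.141, -0.002, -2.922]
ft_force: [0.2, -0.8, 0.3]
width: 0.999
```

Emit:
{"name": "servo_tool", "arguments": {"series": [[[0,0,0],[0,0,-30],-1],[[0,0,0],[0,0,-30],-1],[[0,0,0],[0,0,0],-1],[[0,0,0],[0,0,0],-1]]}}

```text
time_s: 15.15
tcp_pos: [0.4622, 0.0447, 0.1062]
eef_rot: [3.142, -0.0, -2.926]
ft_force: [0.2, 0.6, 0.4]
width: 0.996
```

Emit:
{"name": "servo_tool", "arguments": {"series": [[[0,0,0],[-8,14.5,0],-1],[[0,0,0],[0,0,0],-1],[[0,0,0],[0,0,-20],-1],[[0,0,0],[0,0,-17],-1],[[0,0,0],[0,0,0],-1]]}}

```text
time_s: 15.78
tcp_pos: [0.4525, 0.0598, 0.0685]
eef_rot: [3.141, -0.002, -2.925]
ft_force: [-1.2, -0.5, 0.3]
width: 0.999
```

Emit:
{"name": "servo_tool", "arguments": {"series": [[[0,0,0],[0,0,0],0.5],[[0,0,0],[0,0,0],1],[[0,0,0],[0,0,0],1],[[0,0,0],[0,0,0],1],[[0,0,0],[0,0,0],1]]}}

```text
time_s: 16.4
tcp_pos: [0.4539, 0.0594, 0.0693]
eef_rot: [-3.141, 0.001, -2.925]
ft_force: [-0.4, -0.2, 3.7]
width: 0.135
```

Emit:
{"name": "servo_tool", "arguments": {"series": [[[0,0,0],[0,0,0],1],[[0,0,0],[0,0,0],1]]}}

```text
time_s: 16.65
tcp_pos: [0.4539, 0.0594, 0.0693]
eef_rot: [-3.141, 0.001, -2.925]
ft_force: [-0.7, 0.1, 5.2]
width: 0.136
```

Emit:
{"name": "servo_tool", "arguments": {"series": [[[0,0,0],[0,0,20],1],[[0,0,0],[0,0,40],1],[[0,0,0],[0,0,40],1],[[0,0,0],[0,0,28],1],[[0,0,0],[0,0,0],1]]}}

```text
time_s: 17.27
tcp_pos: [0.4547, 0.0597, 0.198]
eef_rot: [-3.141, 0.003, -2.925]
ft_force: [0.9, 0.2, -3.6]
width: 0.133
```

Emit:
{"name": "servo_tool", "arguments": {"series": [[[0,0,-2.5],[30,-5,0],1],[[0,0,-2.5],[40,-5,0],1],[[0,0,0],[40,-5,0],1],[[0,0,0],[35,-5,0],1],[[0,0,0],[15,0,0],1]]}}

```text
time_s: 17.9
tcp_pos: [0.6141, 0.0392, 0.1933]
eef_rot: [3.141, -0.004, -3.013]
ft_force: [0.2, 0.6, -3.1]
width: 0.133
```

Emit:
{"name": "servo_tool", "arguments": {"series": [[[0,0,0],[0,0,0],1]]}}

```text
time_s: 18.02
tcp_pos: [0.613, 0.0396, 0.1936]
eef_rot: [3.141, -0.004, -3.013]
ft_force: [-0.7, 0.6, -3.7]
width: 0.131
```

Run:
```python
from h import *
s=sense();print(s["time_s"],s["tcp_pos"],s["eef_rot"],s["ft_force"],s["width"])
for n in("wrist","side","scene"):
    c=capture(n);W=cloud(c);print(n)
    if n=="side":
        im=cv2.cvtColor(c["pixels"][100:220,140:260],cv2.COLOR_RGB2BGR)
        cv2.imwrite(f"pics/side9.png",cv2.resize(im,None,fx=5,fy=5,interpolation=cv2.INTER_CUBIC))
    try: held(c,W,"red",7.4,.149,(.45,.7,-.06,.16),(.69,.80,-.02,.13))
    except Exception as e: print(e)
```

```text
18.025 [0.61298273 0.03956715 0.19360663] [ 3.1406064  -0.00426793 -3.01281423] [-0.66214364  0.57789945 -3.71246389] 0.1311254897860875
wrist
 edge 5248 z 0.146 (array([592.6,  37.8]), array([160.7, 122.4], dtype=float32), -82.4) ctr in post axes [592.5 -38.8]
 slope along x,y(rad) [-0.006  0.001]
 along [531.7 650.2]  lateral [-118.5   40.7]
side
 edge 284 z 0.1437 (array([594.9,  38.8]), array([167. , 131.3], dtype=float32), -82.3) ctr in post axes [594.9 -38.1]
 slope along x,y(rad) [ 0.046 -0.011]
 along [530.7 654.9]  lateral [-119.    44.5]
 cap 250 (array([729.9,  56.2]), array([92.9, 42.6], dtype=float32), -80.4) in post axes [731.1 -38.3] lat [-82.1   7. ]
scene
 edge 28 z 0.144 (array([585.3,  31.2]), array([191.8,  84.7], dtype=float32), -56.1) ctr in post axes [584.4 -44.4]
 slope along x,y(rad) [0.063 0.005]
 along [529.1 650.2]  lateral [-118.   38.]
 cap 527 (array([733.6,  53.5]), array([91. , 42.9], dtype=float32), -82.1) in post axes [734.4 -41.4] lat [-85.9   3. ]
```

View pics/side9.png

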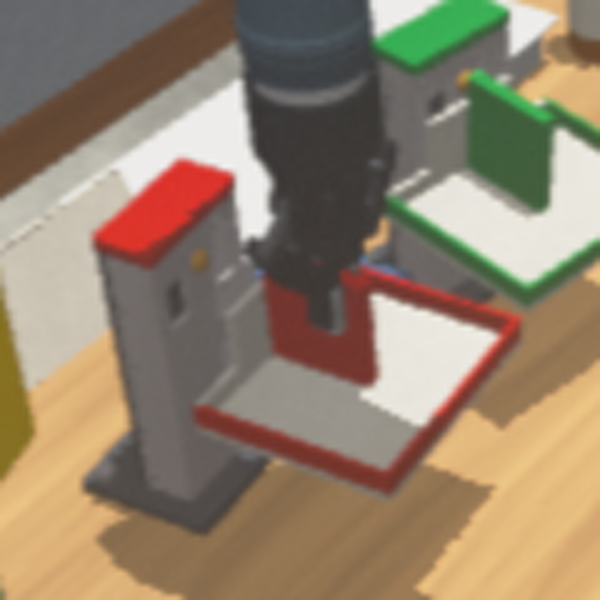

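Emit:
{"name": "servo_tool", "arguments": {"series": [[[0,0,0],[9.9,1.3,3],1],[[0,0,0],[9.9,1.3,0],1],[[0,0,0],[9.9,1.3,0],1],[[0,0,0],[0,0,0],1],[[0,0,0],[0,0,0],1]]}}

```text
time_s: 18.8
tcp_pos: [0.6429, 0.0435, 0.1996]
eef_rot: [3.141, -0.001, -3.013]
ft_force: [0.0, 0.4, -3.1]
width: 0.134
```

Emit:
{"name": "servo_tool", "arguments": {"series": [[[0,0,0],[4,0.5,0],1],[[0,0,0],[4,0.5,0],1],[[0,0,0],[0,0,0],1]]}}

```text
time_s: 19.18
tcp_pos: [0.6516, 0.0445, 0.1999]
eef_rot: [3.142, 0.0, -3.013]
ft_force: [-0.2, 0.5, -4.3]
width: 0.135
```

Emit:
{"name": "servo_tool", "arguments": {"series": [[[0,0,0],[2,0.3,-2.5],1],[[0,0,0],[2,0.3,0],1],[[0,0,0],[2,0.3,0],1],[[0,0,0],[0,0,0],1]]}}

```text
time_s: 19.68
tcp_pos: [0.6565, 0.0453, 0.197]
eef_rot: [3.142, -0.002, -3.013]
ft_force: [-5.0, -1.5, -2.7]
width: 0.134
```

Emit:
{"name": "servo_tool", "arguments": {"series": [[[0,0,0],[2,0.3,0],1],[[0,0,0],[2,0.3,0],1],[[0,0,0],[0,0,0],1]]}}

```text
time_s: 20.05
tcp_pos: [0.6589, 0.0455, 0.197]
eef_rot: [-3.141, -0.005, -3.013]
ft_force: [-10.2, -2.3, -0.2]
width: 0.135
```

Emit:
{"name": "servo_tool", "arguments": {"series": [[[0,0,0],[1.5,0.2,0],1],[[0,0,0],[0,0,0],1]]}}

```text
time_s: 20.3
tcp_pos: [0.659, 0.0454, 0.1971]
eef_rot: [-3.141, -0.008, -3.012]
ft_force: [-14.7, -3.6, 3.4]
width: 0.131
```

Run:
```python
from h import *
c=capture("side");im=cv2.cvtColor(c["pixels"][100:220,140:260],cv2.COLOR_RGB2BGR)
cv2.imwrite(f"pics/side10.png",cv2.resize(im,None,fx=5,fy=5,interpolation=cv2.INTER_CUBIC))
```

```text
(no output)
```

View pics/side10.png

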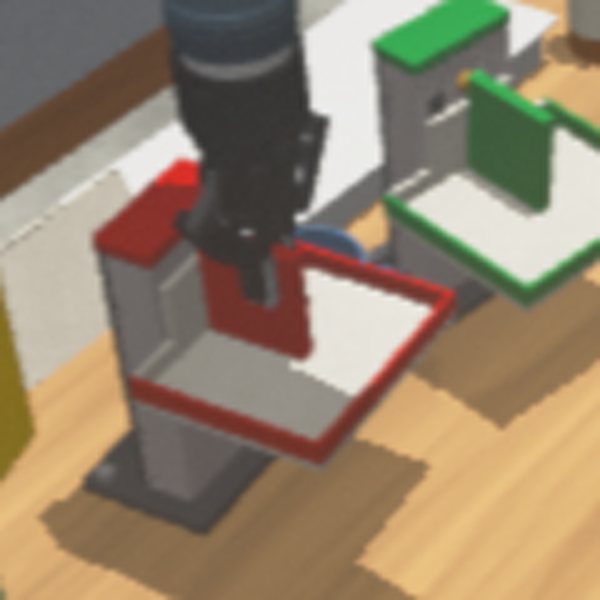

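The hard stop is reached at the post face. Next I press down.

Emit:
{"name": "servo_tool", "arguments": {"series": [[[0,0,0],[-0.5,0,-3],1],[[0,0,0],[0,0,-3],1],[[0,0,0],[0,0,-3],1],[[0,0,0],[0,0,-3],1],[[0,0,0],[0,0,0],1]]}}

```text
time_s: 20.98
tcp_pos: [0.659, 0.0461, 0.1836]
eef_rot: [3.141, -0.007, -3.012]
ft_force: [-9.6, -1.6, -4.6]
width: 0.129
```

Emit:
{"name": "servo_tool", "arguments": {"series": [[[0,0,0],[0,0,-2],1],[[0,0,0],[0,0,-2],1],[[0,0,0],[0,0,-2],1],[[0,0,0],[0,0,0],1]]}}

```text
time_s: 21.48
tcp_pos: [0.6589, 0.0461, 0.1795]
eef_rot: [3.141, -0.006, -3.012]
ft_force: [-13.6, -1.1, 4.1]
width: 0.134
```

Emit:
{"name": "servo_tool", "arguments": {"series": [[[0,0,0],[0,0,-2],1],[[0,0,0],[0,0,0],1],[[0,0,0],[0,0,0],1]]}}

```text
time_s: 21.85
tcp_pos: [0.6589, 0.0461, 0.1793]
eef_rot: [3.142, -0.005, -3.012]
ft_force: [-18.1, -2.9, 11.8]
width: 0.131
```

Emit:
{"name": "servo_tool", "arguments": {"series": [[[0,0,0],[-2,-0.3,2.5],1],[[0,0,0],[0,0,0],0.2],[[0,0,0],[0,0,0],-0.5],[[0,0,0],[0,0,0],-1],[[0,0,0],[0,0,0],-1]]}}

```text
time_s: 22.48
tcp_pos: [0.6607, 0.0459, 0.1801]
eef_rot: [3.142, 0.001, -3.013]
ft_force: [-0.1, 0.1, 0.3]
width: 0.963
```

Emit:
{"name": "servo_tool", "arguments": {"series": [[[0,0,0],[0,0,15],-1],[[0,0,0],[-5,0,40],-1],[[0,0,0],[-40,-30,40],-1],[[0,0,0],[-40,-40,30],-1],[[0,0,0],[-20,-40,0],-1]]}}

```text
time_s: 23.1
tcp_pos: [0.5572, -0.0634, 0.308]
eef_rot: [-3.139, 0.007, -3.012]
ft_force: [0.2, 0.0, 0.2]
width: 1.0
```

Run:
```python
from h import *
s=sense();print(s["time_s"],s["tcp_pos"],s["eef_rot"],s["ft_force"],s["width"])
for n in("scene","side","wrist"):
    c=capture(n);W=cloud(c);print(n)
    for col,a,b,d in(("red",7.4,(.45,.71,-.06,.16),(.69,.80,-.02,.13)),("green",-8.2,(.45,.71,-.3,-.07),(.66,.78,-.27,-.13))):
      try:held(c,W,col,a,.128,b,d)
      except Exception as e: print(e)
    if n=="side":
        im=cv2.cvtColor(c["pixels"][70:220,140:290],cv2.COLOR_RGB2BGR)
        cv2.imwrite(f"pics/side11.png",cv2.resize(im,None,fx=4,fy=4,interpolation=cv2.INTER_CUBIC))
    if n=="wrist": save(c,"w11",1.5)
```

```text
23.1 [ 0.55723328 -0.06343583  0.30800742] [-3.13897826  0.00695651 -3.01182465] [0.24979392 0.00595137 0.22018221] 0.9998763521379209
scene
 edge 78 z 0.1197 (array([606.3,  12.7]), array([194.6,  92.1], dtype=float32), -46.9) ctr in post axes [602.9 -65.5]
 slope along x,y(rad) [0.123 0.028]
 along [575.6 695.8]  lateral [-119.5   35.8]
 cap 511 (array([733.1,  52.9]), array([89.6, 45.6], dtype=float32), -80.1) in post axes [733.8 -42. ] lat [-85.1   1.9]
 edge 67 z 0.1212 (array([ 624.4, -186.9]), array([158.2, 120.3], dtype=float32), 81.9) ctr in post axes [644.7 -95.9]
 slope along x,y(rad) [ 0.098 -0.007]
 along [584.5 701.3]  lateral [-174.9  -16.8]
 cap 427 (array([ 717.3, -199.4]), array([87.9, 45.3], dtype=float32), 81.8) in post axes [738.4 -95.1] lat [-138.   -51.9]
side
 edge 121 z 0.1221 (array([641. ,  46.6]), array([162.5, 128.5], dtype=float32), -82.3) ctr in post axes [641.7 -36.3]
 slope along x,y(rad) [ 0.059 -0.009]
 along [577.1 705.3]  lateral [-117.3   44.8]
 cap 254 (array([729.2,  57.3]), array([93.4, 40.8], dtype=float32), -84.2) in post axes [730.5 -37.1] 
[... 177 characters left out ...]
ng [582.6 620.2]  lateral [-171.4 -158.7]
 cap 63 (array([ 715.5, -190.2]), array([77. , 36.3], dtype=float32), 80.5) in post axes [735.3 -86.2] lat [-124.   -48.1]
wrist
 edge 1094 z 0.1229 (array([638.2,  44.1]), array([159.9, 123.8], dtype=float32), -82.3) ctr in post axes [638.6 -38.5]
 slope along x,y(rad) [0.077 0.001]
 along [576.6 695.5]  lateral [-117.8   40.8]
 edge 1399 z 0.1235 (array([ 626.1, -186.1]), array([160.4, 131.1], dtype=float32), 81.9) ctr in post axes [646.2 -94.9]
 slope along x,y(rad) [0.076 0.001]
 along [580.9 708.1]  lateral [-174.3  -15. ]
 cap 550 (array([ 727.7, -200.6]), array([29.7, 27.4], dtype=float32), -71.9) in post axes [748.9 -94.8] lat [-106.8  -78.7]
```

View pics/side11.png

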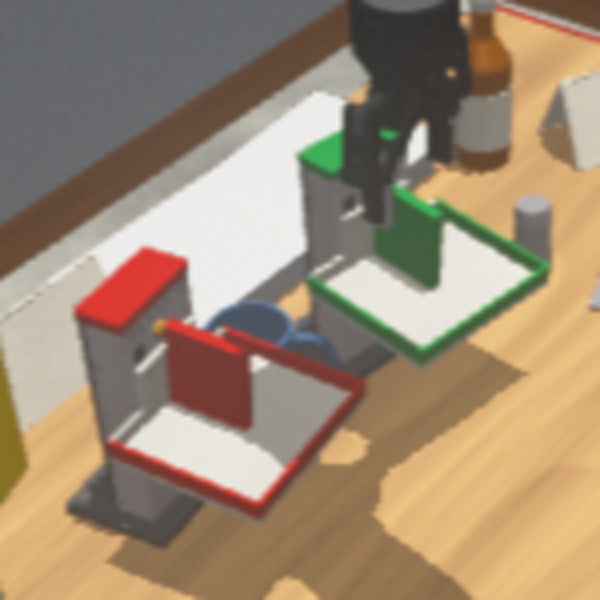

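View pics/w11.png

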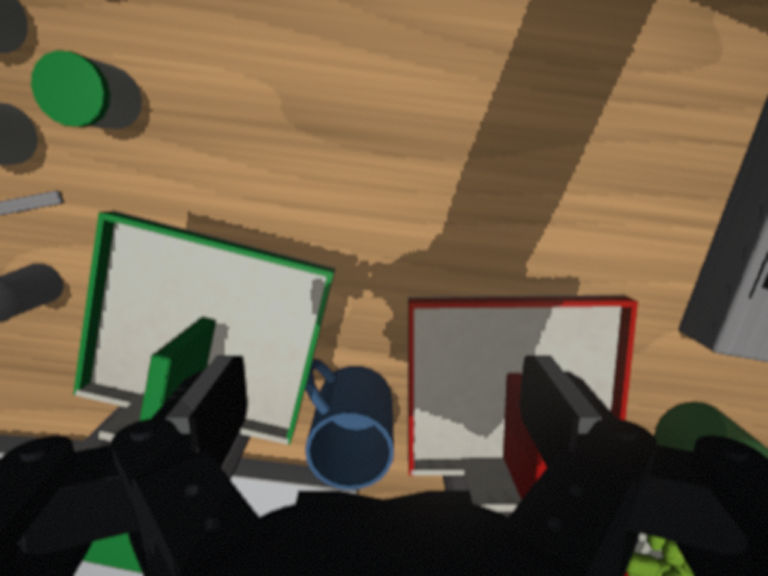

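Emit:
{"name": "servo_tool", "arguments": {"series": [[[0,0,-2],[-17,-50,-10],-1],[[0,0,-2],[-17,-50,-20],-1],[[0,0,-2],[-17,-50,-20],-1],[[0,0,-1.4],[-17,-50,-20],-1],[[0,0,0],[-16,-47,-20],-1]]}}

```text
time_s: 23.88
tcp_pos: [0.4736, -0.3104, 0.2129]
eef_rot: [3.141, 0.001, -3.141]
ft_force: [0.5, -0.3, 0.1]
width: 0.998
```

Emit:
{"name": "servo_tool", "arguments": {"series": [[[0,0,0],[0,0,0],-1]]}}

```text
time_s: 24.0
tcp_pos: [0.4721, -0.3112, 0.2114]
eef_rot: [3.14, -0.002, 3.138]
ft_force: [0.6, 1.0, -0.5]
width: 0.999
```

```bash
cat >> h.py <<'E'
def tubs(c,W=None):
    W=cloud(c) if W is None else W
    for k,m in masks(c).items():
        if k=="orange": continue
        x,y,z=W[...,0],W[...,1],W[...,2]
        m=m&(z>.052)&(z<.070)&(x<.6)&(y<-.2)
        N,L,st,ce=cv2.connectedComponentsWithStats(m.astype(np.uint8))
        for i in range(1,N):
            if st[i,4]<40: continue
            w=W[L==i]; (cx,cy),r=cv2.minEnclosingCircle((w[:,:2]*1000).astype(np.float32))
            print(" ",k,st[i].tolist(),"c %.1f %.1f r %.1f z %.4f"%(cx,cy,r,np.median(w[:,2])))
E
python3 - <<'E'
from h import *
s=sense();print(s["time_s"],s["tcp_pos"],s["eef_rot"])
for n in("wrist","scene","side"):
    c=capture(n); print(n); tubs(c)
    if n=="wrist": save(c,"w12",1.5)
E
```

```text
24.0 [ 0.47210694 -0.31116512  0.21136509] [ 3.13974303e+00 -2.33076393e-03  3.13752482e+00]
wrist
  red [217, 18, 64, 70, 3444] c 365.7 -315.1 r 26.4 z 0.0615
  red [130, 196, 56, 52, 2052] c 514.8 -403.2 r 26.3 z 0.0615
  green [117, 96, 61, 61, 2908] c 424.6 -403.9 r 26.5 z 0.0615
  green [225, 152, 57, 56, 2471] c 473.2 -311.7 r 26.3 z 0.0616
scene
  red [68, 118, 74, 61, 306] c 442.8 -601.8 r 164.8 z 0.0608
  red [182, 145, 14, 11, 123] c 368.2 -314.3 r 27.1 z 0.0620
  red [138, 167, 15, 12, 142] c 517.0 -402.3 r 26.5 z 0.0615
  green [152, 150, 13, 11, 103] c 428.9 -403.1 r 22.3 z 0.0612
  green [169, 167, 13, 11, 112] c 480.2 -310.8 r 23.2 z 0.0611
side
  red [307, 107, 18, 10, 63] c 557.2 -546.4 r 38.2 z 0.0592
  red [368, 107, 49, 34, 168] c 283.0 -667.8 r 134.0 z 0.0612
  red [300, 130, 14, 9, 98] c 513.2 -400.9 r 28.4 z 0.0604
  green [300, 146, 11, 9, 78] c 470.2 -310.1 r 25.4 z 0.0604
```

View pics/w12.png

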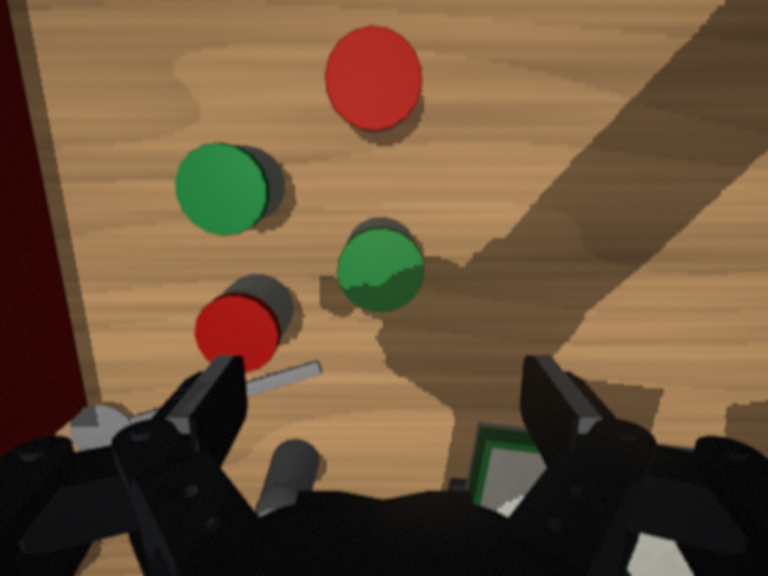

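Emit:
{"name": "servo_tool", "arguments": {"series": [[[0,0,0],[1.5,0,-50],-1],[[0,0,0],[0,0,-50],-1],[[0,0,0],[0,0,-45],-1],[[0,0,0],[0,0,-22],-1],[[0,0,0],[0,0,0],-1]]}}

```text
time_s: 24.78
tcp_pos: [0.4745, -0.3071, 0.0452]
eef_rot: [3.139, -0.002, -3.139]
ft_force: [-0.1, 0.7, 1.3]
width: 1.0
```

Emit:
{"name": "servo_tool", "arguments": {"series": [[[0,0,0],[0,0,0],1],[[0,0,0],[0,0,0],1],[[0,0,0],[0,0,0],1],[[0,0,0],[0,0,0],1]]}}

```text
time_s: 25.28
tcp_pos: [0.4765, -0.3105, 0.0485]
eef_rot: [-3.139, 0.004, -3.141]
ft_force: [1.4, 1.8, 7.1]
width: 0.616
```

Emit:
{"name": "servo_tool", "arguments": {"series": [[[0,0,0],[0,0,30],1],[[0,0,0],[0,0,60],1],[[0,0,0],[0,0,60],1],[[0,0,0],[0,0,50],1],[[0,0,0],[0,0,0],1]]}}

```text
time_s: 25.9
tcp_pos: [0.477, -0.3114, 0.252]
eef_rot: [-3.135, 0.008, 3.141]
ft_force: [1.1, 0.4, -0.7]
width: 0.619
```

Emit:
{"name": "servo_tool", "arguments": {"series": [[[0,0,-2],[30,21,0],1],[[0,0,-2],[30,22,0],1],[[0,0,-2],[30,22,0],1],[[0,0,-2.2],[30,21,0],1],[[0,0,0],[0,0,0],1]]}}

```text
time_s: 26.52
tcp_pos: [0.5957, -0.2215, 0.2445]
eef_rot: [3.14, -0.002, 3.001]
ft_force: [0.0, -0.5, -1.4]
width: 0.618
```

Run:
```python
from h import *
s=sense();print(s["time_s"],s["tcp_pos"],s["eef_rot"],s["width"],s["ft_force"])
c=capture("wrist");save(c,"w13",1.5);W=cloud(c)
m=masks(c)["green"]; x,y,z=W[...,0],W[...,1],W[...,2]
g=m&(z>s["tcp_pos"][2]-.02)&(z<s["tcp_pos"][2]+.03)
w=W[g];print(len(w),np.median(w[:,2]),cv2.minEnclosingCircle((w[:,:2]*1000).astype(np.float32)))
```

```text
26.525 [ 0.59566785 -0.2215061   0.24448433] [ 3.14046672e+00 -1.66521621e-03  3.00147111e+00] 0.6184899420244945 [ 0.03956207 -0.52214722 -1.39418435]
12530 0.25739597703113315 ((593.893798828125, -218.5865478515625), 28.35452651977539)
```

View pics/w13.png

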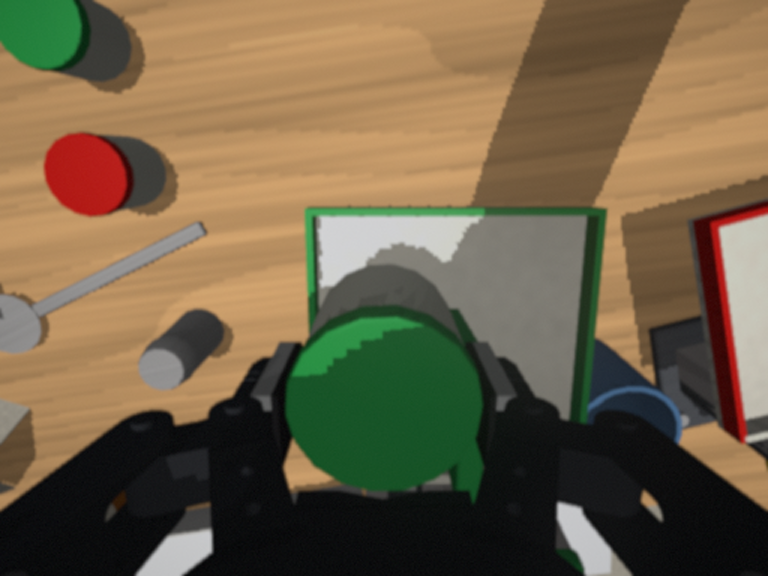

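Emit:
{"name": "servo_tool", "arguments": {"series": [[[0,0,0],[1,-4,-20],1],[[0,0,0],[0,0,-35],1],[[0,0,0],[0,0,-20],1],[[0,0,0],[0,0,0],1]]}}

```text
time_s: 27.08
tcp_pos: [0.593, -0.2274, 0.1688]
eef_rot: [3.14, -0.005, 2.997]
ft_force: [-0.4, -0.6, -0.4]
width: 0.62
```

Emit:
{"name": "servo_tool", "arguments": {"series": [[[0,0,0],[0,0,-4],1],[[0,0,0],[0,0,-3],1],[[0,0,0],[0,0,0],1]]}}

```text
time_s: 27.45
tcp_pos: [0.5958, -0.2276, 0.1647]
eef_rot: [-3.141, 0.001, 2.998]
ft_force: [-1.4, -0.1, -0.7]
width: 0.617
```

Emit:
{"name": "servo_tool", "arguments": {"series": [[[0,0,0],[0,1,-3],1],[[0,0,0],[0,0,-2],1],[[0,0,0],[0,0,0],1]]}}

```text
time_s: 27.82
tcp_pos: [0.5955, -0.2264, 0.1589]
eef_rot: [3.141, -0.0, 2.998]
ft_force: [-0.3, 0.4, -0.9]
width: 0.614
```

Emit:
{"name": "servo_tool", "arguments": {"series": [[[0,0,0],[0,0,-2],1],[[0,0,0],[0,0,0],1]]}}

```text
time_s: 28.08
tcp_pos: [0.5957, -0.2265, 0.158]
eef_rot: [-3.141, 0.001, 2.998]
ft_force: [-2.2, 1.0, 3.5]
width: 0.621
```

Emit:
{"name": "servo_tool", "arguments": {"series": [[[0,0,0],[0,0,0],-0.5],[[0,0,0],[0,0,0],-0.5],[[0,0,0],[0,0,0],-0.5],[[0,0,0],[0,0,20],-0.5],[[0,0,0],[0,0,50],-0.5]]}}

```text
time_s: 28.7
tcp_pos: [0.5943, -0.2256, 0.2249]
eef_rot: [3.139, -0.005, 2.998]
ft_force: [0.6, -1.3, 0.4]
width: 0.75
```

Emit:
{"name": "servo_tool", "arguments": {"series": [[[0,0,0],[0,0,40],-1],[[0,0,2],[-40,-45,0],-1],[[0,0,2],[-40,-45,0],-1],[[0,0,2],[-40,-40,0],-1],[[0,0,2],[-25,-20,0],-1]]}}

```text
time_s: 29.32
tcp_pos: [0.4492, -0.3786, 0.2673]
eef_rot: [-3.141, 0.001, 3.137]
ft_force: [0.6, 0.5, -0.6]
width: 1.002
```

Emit:
{"name": "servo_tool", "arguments": {"series": [[[0,0,0],[0,0,-30],-1],[[0,0,0],[0,0,-30],-1],[[0,0,0],[0,0,0],-1]]}}

```text
time_s: 29.7
tcp_pos: [0.4495, -0.3753, 0.2049]
eef_rot: [3.138, -0.003, 3.138]
ft_force: [-0.1, -0.4, -0.4]
width: 0.999
```

Run:
```python
from h import *
s=sense();print(s["time_s"],s["tcp_pos"],s["eef_rot"],s["width"])
c=capture("wrist"); tubs(c);save(c,"w14",1.5)
c=capture("side");im=cv2.cvtColor(c["pixels"][70:220,140:340],cv2.COLOR_RGB2BGR)
cv2.imwrite(f"pics/side14.png",cv2.resize(im,None,fx=4,fy=4,interpolation=cv2.INTER_CUBIC))
```

```text
29.7 [ 0.44949578 -0.37532685  0.20490474] [ 3.13793551e+00 -3.06113933e-03  3.13759086e+00] 0.998826033116264
  red [294, 47, 64, 68, 3384] c 365.1 -315.8 r 26.7 z 0.0616
  red [197, 221, 55, 52, 2190] c 515.1 -403.5 r 26.6 z 0.0616
  green [191, 123, 60, 60, 2782] c 424.3 -404.4 r 26.3 z 0.0615
```

View pics/w14.png

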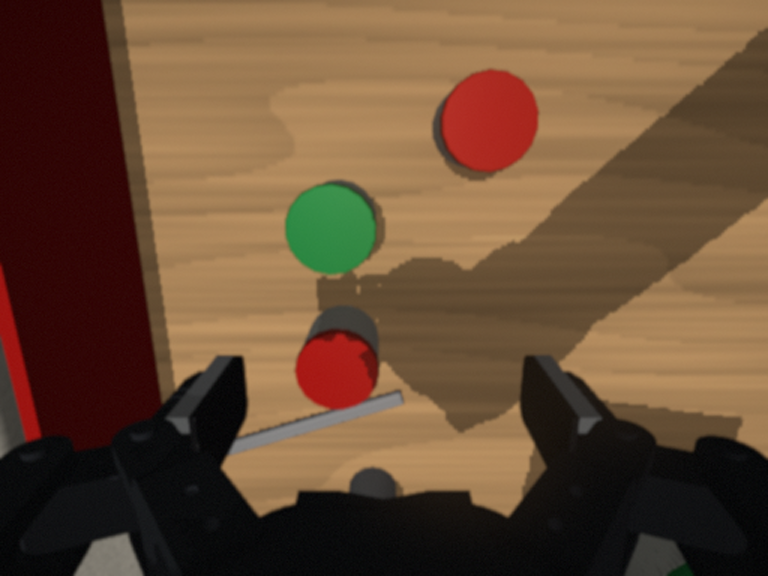

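View pics/side14.png

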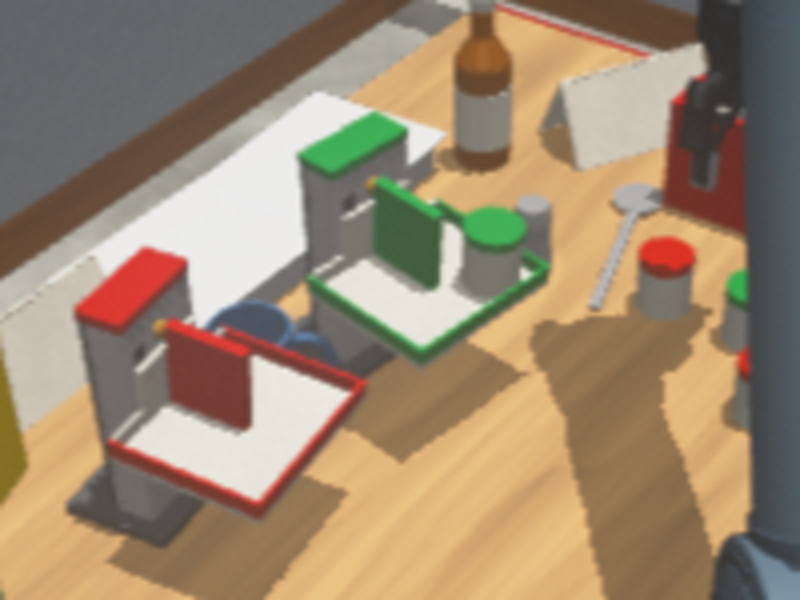

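Emit:
{"name": "servo_tool", "arguments": {"series": [[[0,0,0],[-25,-29,0],-1],[[0,0,0],[0,0,-50],-1],[[0,0,0],[0,0,-50],-1],[[0,0,0],[0,0,-40],-1],[[0,0,0],[0,0,0],-1]]}}

```text
time_s: 30.42
tcp_pos: [0.4247, -0.404, 0.0657]
eef_rot: [3.138, -0.003, 3.138]
ft_force: [-0.5, 0.4, 0.3]
width: 0.999
```

Emit:
{"name": "servo_tool", "arguments": {"series": [[[0,0,0],[0,0,0],-1]]}}

```text
time_s: 30.55
tcp_pos: [0.4271, -0.4068, 0.0697]
eef_rot: [-3.139, 0.002, 3.138]
ft_force: [0.5, -1.0, 0.5]
width: 0.999
```

Emit:
{"name": "servo_tool", "arguments": {"series": [[[0,0,0],[-2,2,-23],-1],[[0,0,0],[0,0,0],-1],[[0,0,0],[0,0,0],1],[[0,0,0],[0,0,0],1],[[0,0,0],[0,0,0],1]]}}

```text
time_s: 31.18
tcp_pos: [0.4248, -0.4048, 0.0462]
eef_rot: [-3.139, 0.003, 3.138]
ft_force: [0.1, 0.7, 6.5]
width: 0.616
```

Emit:
{"name": "servo_tool", "arguments": {"series": [[[0,0,0],[0,0,0],1],[[0,0,0],[0,0,30],1],[[0,0,0],[0,0,60],1],[[0,0,0],[0,0,60],1],[[0,0,0],[0,0,50],1]]}}

```text
time_s: 31.8
tcp_pos: [0.4238, -0.4037, 0.2474]
eef_rot: [-3.14, 0.002, 3.138]
ft_force: [0.6, -1.4, -1.6]
width: 0.62
```

Emit:
{"name": "servo_tool", "arguments": {"series": [[[0,0,-1.5],[30,44,4],1],[[0,0,-1.5],[31,44,4],1],[[0,0,-1.5],[31,44,4],1],[[0,0,-1.5],[30,44,0],1],[[0,0,-2],[30,43,0],1]]}}

```text
time_s: 32.42
tcp_pos: [0.5765, -0.1829, 0.2568]
eef_rot: [-3.141, 0.001, 2.997]
ft_force: [0.1, -0.7, -1.1]
width: 0.623
```

Emit:
{"name": "servo_tool", "arguments": {"series": [[[0,0,0],[30,43,0],1],[[0,0,0],[0,0,0],1],[[0,0,0],[0,0,0],1]]}}

```text
time_s: 32.8
tcp_pos: [0.6054, -0.1416, 0.2563]
eef_rot: [-3.141, -0.0, 2.999]
ft_force: [-0.5, -0.1, -0.3]
width: 0.619
```

```bash
cat >> h.py <<'E'
def heldtub(c,col,s):
    W=cloud(c); m=masks(c)[col]; x,y,z=W[...,0],W[...,1],W[...,2]; t=s["tcp_pos"]
    g=(m&(abs(z-t[2]-.014)<.012)&(np.hypot(x-t[0],y-t[1])<.045)).astype(np.uint8)
    N,L,st,ce=cv2.connectedComponentsWithStats(g)
    i=1+np.argmax(st[1:,4]); w=W[L==i]
    print("tub",st[i].tolist(),np.median(w[:,2]).round(4),"bbox mid",((w[:,:2].min(0)+w[:,:2].max(0))*500).round(1),"size",((w[:,:2].max(0)-w[:,:2].min(0))*1000).round(1))
E
python3 - <<'E'
from h import *
s=sense();print(s["time_s"],s["tcp_pos"],s["eef_rot"],s["width"],s["ft_force"])
c=capture("wrist");save(c,"w15",1.5);heldtub(c,"green",s)
E
```

```text
32.8 [ 0.60539447 -0.14159882  0.25630517] [-3.14113539e+00 -3.06566848e-04  2.99860732e+00] 0.6193931772045422 [-0.4705536  -0.14512717 -0.31432082]
tub [189, 212, 134, 121, 12591] 0.2715 bbox mid [ 604.  -141.1] size [51.1 54.7]
```

View pics/w15.png

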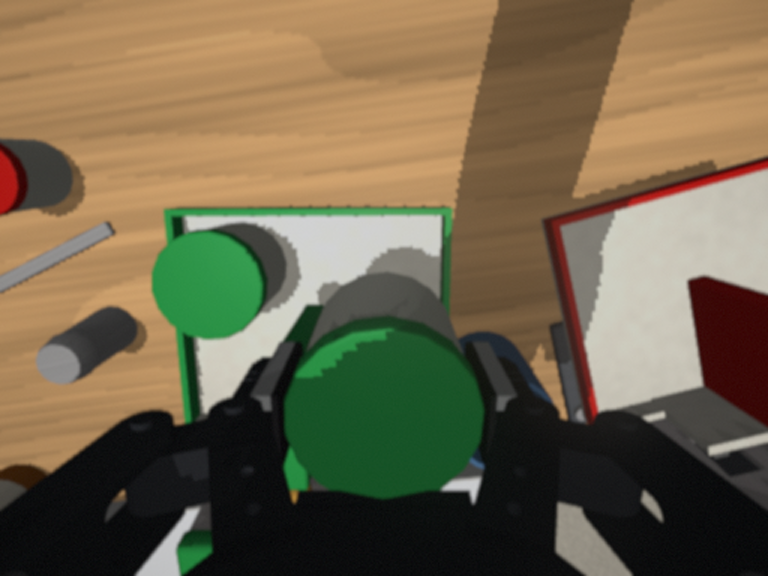

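Emit:
{"name": "servo_tool", "arguments": {"series": [[[0,0,0],[1,0,-35],1],[[0,0,0],[0,0,-35],1],[[0,0,0],[0,0,-20],1],[[0,0,0],[0,0,0],1],[[0,0,0],[0,0,0],1]]}}

```text
time_s: 33.48
tcp_pos: [0.6068, -0.1425, 0.1674]
eef_rot: [-3.141, 0.001, 2.997]
ft_force: [-0.7, 0.6, -0.4]
width: 0.616
```

Emit:
{"name": "servo_tool", "arguments": {"series": [[[0,0,0],[0,0,-4],1],[[0,0,0],[0,0,-3],1],[[0,0,0],[0,0,0],1]]}}

```text
time_s: 33.85
tcp_pos: [0.6065, -0.1414, 0.1591]
eef_rot: [3.142, -0.0, 2.998]
ft_force: [0.1, -0.2, -0.8]
width: 0.615
```

Emit:
{"name": "servo_tool", "arguments": {"series": [[[0,0,0],[0,0,-2.5],1],[[0,0,0],[0,0,-1],1],[[0,0,0],[0,0,0],1]]}}

```text
time_s: 34.22
tcp_pos: [0.6068, -0.1414, 0.156]
eef_rot: [3.141, 0.0, 2.998]
ft_force: [0.3, 0.4, 0.1]
width: 0.617
```

Emit:
{"name": "servo_tool", "arguments": {"series": [[[0,0,0],[0,0,-1.5],1],[[0,0,0],[0,0,0],1]]}}

```text
time_s: 34.48
tcp_pos: [0.6068, -0.1414, 0.1555]
eef_rot: [-3.142, 0.001, 2.998]
ft_force: [-2.9, 1.1, 6.1]
width: 0.617
```

Emit:
{"name": "servo_tool", "arguments": {"series": [[[0,0,0],[0,0,0],-0.45],[[0,0,0],[0,0,0],-0.45],[[0,0,0],[0,0,0],-0.45],[[0,0,0],[0,0,20],-0.45],[[0,0,0],[0,0,50],-0.45]]}}

```text
time_s: 35.1
tcp_pos: [0.6046, -0.1408, 0.2218]
eef_rot: [3.14, -0.007, 2.998]
ft_force: [1.1, 0.2, 0.8]
width: 0.724
```

Emit:
{"name": "servo_tool", "arguments": {"series": [[[0,0,0],[0,0,40],-0.45],[[0,0,2],[-45,-30,0],-1],[[0,0,2],[-45,-30,0],-1],[[0,0,2],[-45,-30,0],-1],[[0,0,2],[-45,-30,-10],-1]]}}

```text
time_s: 35.72
tcp_pos: [0.4257, -0.2626, 0.2548]
eef_rot: [-3.14, 0.002, 3.139]
ft_force: [0.6, -0.7, 0.4]
width: 1.003
```

Emit:
{"name": "servo_tool", "arguments": {"series": [[[0,0,0],[-45,-30,-20],-1],[[0,0,0],[-20,-24,-20],-1],[[0,0,0],[0,0,0],-1]]}}

```text
time_s: 36.1
tcp_pos: [0.3596, -0.3158, 0.2128]
eef_rot: [3.139, -0.002, 3.134]
ft_force: [0.9, 0.5, 0.4]
width: 0.999
```

Run:
```python
from h import *
s=sense();print(s["time_s"],s["tcp_pos"],s["eef_rot"],s["width"])
c=capture("wrist"); tubs(c);save(c,"w16",1.5)
c=capture("scene"); tubs(c)
c=capture("side");im=cv2.cvtColor(c["pixels"][70:220,140:340],cv2.COLOR_RGB2BGR)
cv2.imwrite(f"pics/side16.png",cv2.resize(im,None,fx=4,fy=4,interpolation=cv2.INTER_CUBIC))
```

```text
36.1 [ 0.3595886  -0.31581414  0.21279854] [ 3.13942435e+00 -2.03761860e-03  3.13406959e+00] 0.9991627063251904
  red [227, 155, 56, 56, 2441] c 364.3 -315.1 r 26.3 z 0.0615
  red [149, 300, 49, 44, 1440] c 515.0 -403.8 r 27.0 z 0.0616
  red [80, 114, 66, 66, 289] c 429.5 -576.9 r 171.9 z 0.0610
  red [183, 145, 13, 11, 119] c 367.2 -315.8 r 25.7 z 0.0613
  red [28, 156, 51, 19, 93] c 597.6 -709.5 r 100.4 z 0.0619
  red [138, 167, 15, 12, 141] c 516.7 -402.6 r 27.5 z 0.0615
```

View pics/side16.png

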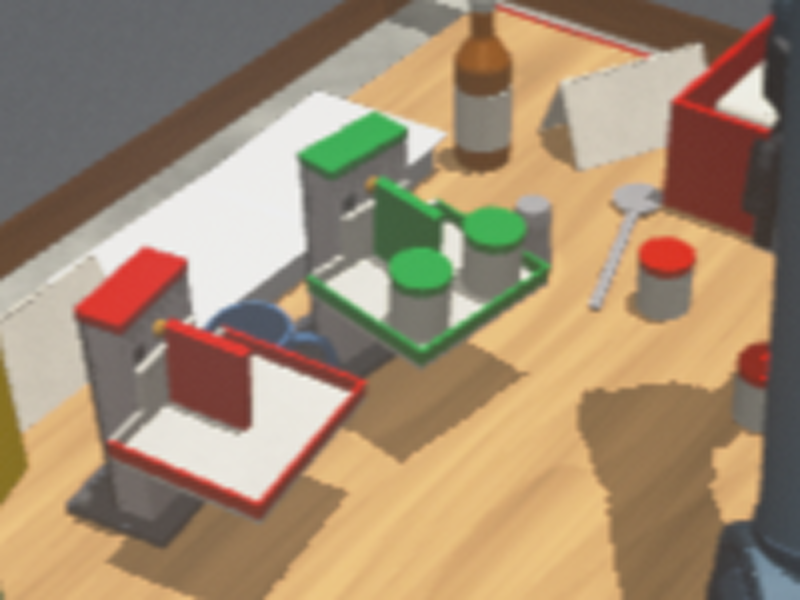

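View pics/w16.png

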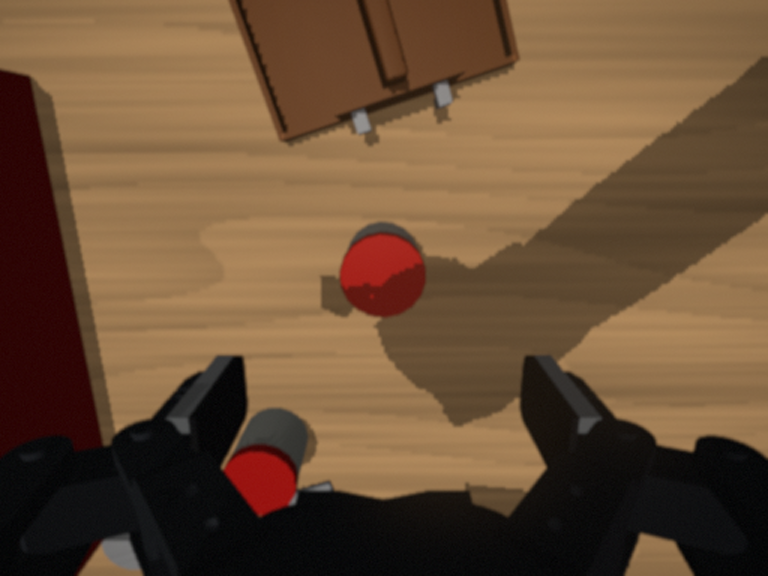

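Emit:
{"name": "servo_tool", "arguments": {"series": [[[0,0,0],[4,0.5,-50],-1],[[0,0,0],[0,0,-50],-1],[[0,0,0],[0,0,-40],-1],[[0,0,0],[0,0,-10],-1],[[0,0,0],[0,0,0],-1]]}}

```text
time_s: 36.88
tcp_pos: [0.3664, -0.3148, 0.0648]
eef_rot: [-3.142, 0.0, 3.139]
ft_force: [0.5, 0.4, -0.2]
width: 1.004
```

Emit:
{"name": "servo_tool", "arguments": {"series": [[[0,0,0],[0,0,0],-1]]}}

```text
time_s: 37.0
tcp_pos: [0.3671, -0.3162, 0.0661]
eef_rot: [-3.139, 0.002, 3.138]
ft_force: [-0.2, -0.5, 0.1]
width: 1.0
```

Emit:
{"name": "servo_tool", "arguments": {"series": [[[0,0,0],[-2,0.5,-20],-1],[[0,0,0],[0,0,0],-1],[[0,0,0],[0,0,0],1],[[0,0,0],[0,0,0],1],[[0,0,0],[0,0,0],1]]}}

```text
time_s: 37.62
tcp_pos: [0.3645, -0.3154, 0.0456]
eef_rot: [-3.14, 0.002, 3.138]
ft_force: [-1.1, 1.4, 5.9]
width: 0.618
```

Emit:
{"name": "servo_tool", "arguments": {"series": [[[0,0,0],[0,0,0],1],[[0,0,0],[0,0,30],1],[[0,0,0],[0,0,60],1],[[0,0,0],[0,0,60],1],[[0,0,0],[0,0,60],1]]}}

```text
time_s: 38.25
tcp_pos: [0.3634, -0.3142, 0.2566]
eef_rot: [-3.141, 0.0, 3.138]
ft_force: [1.6, -1.0, -2.1]
width: 0.618
```

Emit:
{"name": "servo_tool", "arguments": {"series": [[[0,0,1],[30,48,2],1],[[0,0,1],[30,48,2],1],[[0,0,1],[30,48,0],1],[[0,0,1],[30,48,0],1],[[0,0,1],[30,48,0],1]]}}

```text
time_s: 38.88
tcp_pos: [0.5143, -0.0728, 0.2587]
eef_rot: [-3.141, 0.001, -3.058]
ft_force: [0.5, -0.2, -1.4]
width: 0.618
```

Emit:
{"name": "servo_tool", "arguments": {"series": [[[0,0,1],[30,48,0],1],[[0,0,1],[30,48,0],1],[[0,0,0.6],[33,54,0],1],[[0,0,0],[0,0,0],1],[[0,0,0],[0,0,0],1]]}}

```text
time_s: 39.5
tcp_pos: [0.6058, 0.0748, 0.2581]
eef_rot: [-3.141, -0.001, -3.012]
ft_force: [-0.6, -0.4, -1.9]
width: 0.615
```

Run:
```python
from h import *
s=sense();print(s["time_s"],s["tcp_pos"],s["eef_rot"],s["width"],s["ft_force"])
c=capture("wrist");save(c,"w17",1.5);heldtub(c,"red",s)
```

```text
39.5 [0.60582849 0.07482969 0.25806924] [-3.14122733e+00 -9.30173895e-04 -3.01211631e+00] 0.6145529784467043 [-0.61978334 -0.39630612 -1.89094655]
tub [189, 214, 133, 119, 12455] 0.2739 bbox mid [605.  76.] size [50.7 53. ]
```

View pics/w17.png

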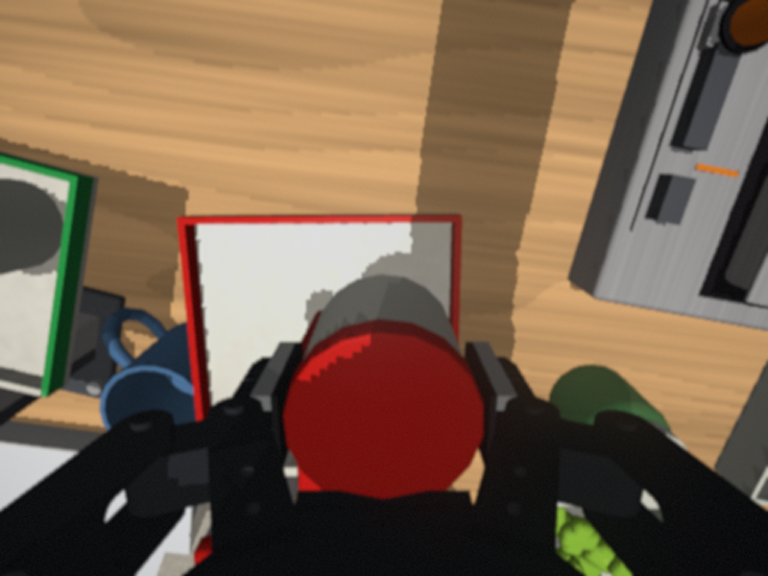

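Emit:
{"name": "servo_tool", "arguments": {"series": [[[0,0,0],[4.5,6.5,-15],1],[[0,0,0],[0,0,-35],1],[[0,0,0],[0,0,-30],1],[[0,0,0],[0,0,-10],1],[[0,0,0],[0,0,0],1]]}}

```text
time_s: 40.17
tcp_pos: [0.61, 0.0809, 0.1676]
eef_rot: [3.141, -0.002, -3.013]
ft_force: [-0.6, -0.1, -1.4]
width: 0.618
```

Emit:
{"name": "servo_tool", "arguments": {"series": [[[0,0,0],[0,0,-4],1],[[0,0,0],[0,0,-3],1],[[0,0,0],[0,0,0],1]]}}

```text
time_s: 40.55
tcp_pos: [0.6109, 0.0814, 0.1615]
eef_rot: [-3.142, 0.001, -3.013]
ft_force: [0.5, 0.2, -1.3]
width: 0.62
```

Emit:
{"name": "servo_tool", "arguments": {"series": [[[0,0,0],[0,0,-3],1],[[0,0,0],[0,0,-2.5],1],[[0,0,0],[0,0,-1],1],[[0,0,0],[0,0,0],1]]}}

```text
time_s: 41.05
tcp_pos: [0.6108, 0.0814, 0.1553]
eef_rot: [3.142, 0.001, -3.013]
ft_force: [-1.9, -0.7, 3.2]
width: 0.619
```

Emit:
{"name": "servo_tool", "arguments": {"series": [[[0,0,0],[0,0,-1],1],[[0,0,0],[0,0,0],1]]}}

```text
time_s: 41.3
tcp_pos: [0.6108, 0.0814, 0.1549]
eef_rot: [3.142, 0.001, -3.013]
ft_force: [-4.0, -0.2, 7.8]
width: 0.618
```

Emit:
{"name": "servo_tool", "arguments": {"series": [[[0,0,0],[0,0,0],-0.45],[[0,0,0],[0,0,0],-0.45],[[0,0,0],[0,0,0],-0.45],[[0,0,0],[0,0,20],-0.45],[[0,0,0],[0,0,50],-0.45]]}}

```text
time_s: 41.92
tcp_pos: [0.6086, 0.0813, 0.2212]
eef_rot: [3.141, -0.007, -3.013]
ft_force: [0.4, 0.9, 0.4]
width: 0.725
```

Emit:
{"name": "servo_tool", "arguments": {"series": [[[0,0,0],[0,0,50],-0.45],[[0,0,-2],[-15,-50,10],-1],[[0,0,-2],[-15,-55,0],-1],[[0,0,-2],[-10,-55,0],-1],[[0,0,-1],[-10,-55,0],-1]]}}

```text
time_s: 42.55
tcp_pos: [0.5602, -0.1352, 0.2837]
eef_rot: [3.142, 0.0, -3.135]
ft_force: [0.3, -0.7, 0.1]
width: 0.999
```

Emit:
{"name": "servo_tool", "arguments": {"series": [[[0,0,0],[-10,-55,0],-1],[[0,0,0],[-10,-55,0],-1],[[0,0,0],[-10,-55,0],-1],[[0,0,0],[-10,-55,-20],-1],[[0,0,0],[-6,-45,-30],-1]]}}

```text
time_s: 43.18
tcp_pos: [0.5146, -0.4015, 0.234]
eef_rot: [-3.14, 0.002, -3.136]
ft_force: [0.6, 0.4, 0.1]
width: 0.999
```

Emit:
{"name": "servo_tool", "arguments": {"series": [[[0,0,0],[0,0,0],-1]]}}

```text
time_s: 43.3
tcp_pos: [0.5124, -0.4008, 0.2298]
eef_rot: [3.138, -0.004, -3.139]
ft_force: [0.7, 1.3, 0.3]
width: 1.001
```

Run:
```python
from h import *
s=sense();print(s["time_s"],s["tcp_pos"],s["eef_rot"],s["width"])
c=capture("wrist"); tubs(c);save(c,"w18",1.5)
c=capture("scene"); tubs(c)
c=capture("side");im=cv2.cvtColor(c["pixels"][70:220,140:340],cv2.COLOR_RGB2BGR)
cv2.imwrite(f"pics/side18.png",cv2.resize(im,None,fx=4,fy=4,interpolation=cv2.INTER_CUBIC))
```

```text
43.3 [ 0.51239505 -0.40077342  0.22975325] [ 3.13799837 -0.00439189 -3.13948018] 1.0012660092164778
  red [224, 150, 54, 53, 2208] c 514.9 -403.7 r 26.3 z 0.0615
  red [84, 126, 53, 53, 243] c 463.9 -568.1 r 136.9 z 0.0607
  red [28, 156, 35, 14, 74] c 598.5 -742.5 r 68.2 z 0.0608
  red [138, 167, 15, 12, 141] c 517.8 -402.5 r 25.4 z 0.0614
```

View pics/w18.png

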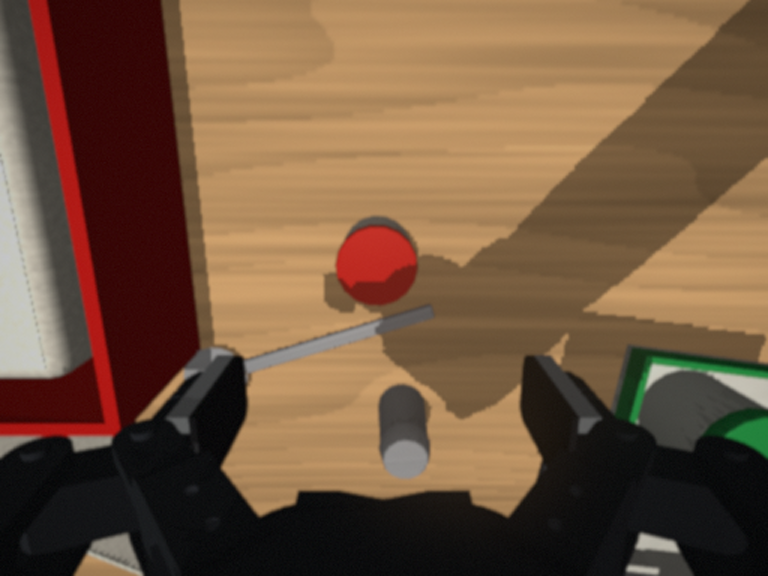

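View pics/side18.png

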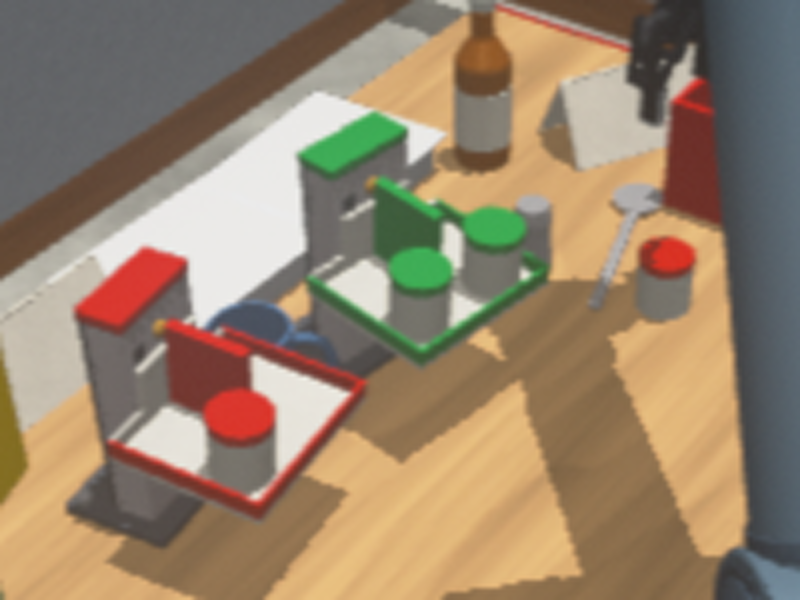

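Emit:
{"name": "servo_tool", "arguments": {"series": [[[0,0,0],[1.5,-2,-50],-1],[[0,0,0],[0,0,-50],-1],[[0,0,0],[0,0,-50],-1],[[0,0,0],[0,0,-15],-1],[[0,0,0],[0,0,0],-1]]}}

```text
time_s: 44.08
tcp_pos: [0.5167, -0.3997, 0.0693]
eef_rot: [3.141, -0.0, -3.134]
ft_force: [-0.0, 0.1, 0.4]
width: 1.001
```

Emit:
{"name": "servo_tool", "arguments": {"series": [[[0,0,0],[0,0,0],-1]]}}

```text
time_s: 44.2
tcp_pos: [0.518, -0.4017, 0.0717]
eef_rot: [-3.138, 0.004, -3.134]
ft_force: [0.7, -0.6, -0.4]
width: 0.997
```

Emit:
{"name": "servo_tool", "arguments": {"series": [[[0,0,0],[-3,-2,-25],-1],[[0,0,0],[0,0,0],-1],[[0,0,0],[0,0,0],1],[[0,0,0],[0,0,0],1],[[0,0,0],[0,0,0],1]]}}

```text
time_s: 44.82
tcp_pos: [0.5145, -0.4037, 0.0457]
eef_rot: [-3.139, 0.003, -3.135]
ft_force: [-0.7, 0.0, 5.9]
width: 0.62
```

Emit:
{"name": "servo_tool", "arguments": {"series": [[[0,0,0],[0,0,0],1],[[0,0,0],[0,0,30],1],[[0,0,0],[0,0,60],1],[[0,0,0],[0,0,60],1],[[0,0,0],[0,0,60],1]]}}

```text
time_s: 45.45
tcp_pos: [0.5129, -0.4022, 0.2557]
eef_rot: [3.141, -0.0, -3.135]
ft_force: [0.1, -1.6, -1.4]
width: 0.619
```

Emit:
{"name": "servo_tool", "arguments": {"series": [[[0,0,1],[13.5,50,3],1],[[0,0,1],[13.5,50,2],1],[[0,0,1],[13.5,50,0],1],[[0,0,1],[13.5,50,0],1],[[0,0,1],[13.5,50,0],1]]}}

```text
time_s: 46.08
tcp_pos: [0.5808, -0.1509, 0.2588]
eef_rot: [3.141, -0.0, -3.047]
ft_force: [1.0, 0.2, -1.2]
width: 0.62
```

Emit:
{"name": "servo_tool", "arguments": {"series": [[[0,0,1],[13.5,50,0],1],[[0,0,1],[13.5,50,0],1],[[0,0,0],[13.5,51,0],1],[[0,0,0],[0,0,0],1],[[0,0,0],[0,0,0],1]]}}

```text
time_s: 46.7
tcp_pos: [0.621, -0.0018, 0.2586]
eef_rot: [-3.141, -0.001, -3.012]
ft_force: [-0.5, -0.4, -1.1]
width: 0.618
```

Run:
```python
from h import *
s=sense();print(s["time_s"],s["tcp_pos"],s["eef_rot"],s["width"],s["ft_force"])
c=capture("wrist");save(c,"w19",1.5);heldtub(c,"red",s)
```

```text
46.7 [ 0.62096056 -0.0017776   0.25860531] [-3.14115277e+00 -6.52271500e-04 -3.01223830e+00] 0.6178504457724766 [-0.53537371 -0.40370762 -1.09683674]
tub [189, 215, 134, 118, 12401] 0.2743 bbox mid [ 6.2e+02 -2.0e-01] size [49.7 53.9]
```

View pics/w19.png

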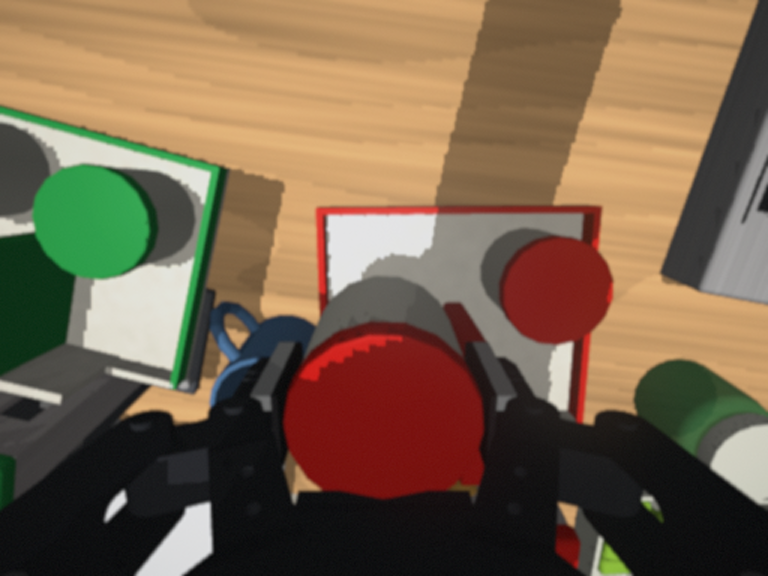

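Emit:
{"name": "servo_tool", "arguments": {"series": [[[0,0,0],[0,0,-15],1],[[0,0,0],[0,0,-35],1],[[0,0,0],[0,0,-30],1],[[0,0,0],[0,0,-10],1],[[0,0,0],[0,0,0],1]]}}

```text
time_s: 47.38
tcp_pos: [0.6205, -0.0022, 0.1679]
eef_rot: [3.141, -0.002, -3.014]
ft_force: [0.6, 0.3, -0.7]
width: 0.617
```

Emit:
{"name": "servo_tool", "arguments": {"series": [[[0,0,0],[0,0,-4],1],[[0,0,0],[0,0,-3],1],[[0,0,0],[0,0,0],1]]}}

```text
time_s: 47.75
tcp_pos: [0.6214, -0.0016, 0.162]
eef_rot: [-3.142, 0.001, -3.013]
ft_force: [0.0, -0.2, -1.3]
width: 0.618
```

Emit:
{"name": "servo_tool", "arguments": {"series": [[[0,0,0],[0,0,-3],1],[[0,0,0],[0,0,-2.5],1],[[0,0,0],[0,0,0],1]]}}

```text
time_s: 48.12
tcp_pos: [0.621, -0.0016, 0.1559]
eef_rot: [3.141, -0.001, -3.013]
ft_force: [-1.0, -0.2, -1.8]
width: 0.616
```

Emit:
{"name": "servo_tool", "arguments": {"series": [[[0,0,0],[0,0,-1.5],1],[[0,0,0],[0,0,0],1]]}}

```text
time_s: 48.38
tcp_pos: [0.6212, -0.0016, 0.1553]
eef_rot: [-3.142, 0.0, -3.013]
ft_force: [-2.2, 0.8, 1.7]
width: 0.615
```

Emit:
{"name": "servo_tool", "arguments": {"series": [[[0,0,0],[0,0,0],-0.45],[[0,0,0],[0,0,0],-0.45],[[0,0,0],[0,0,0],-0.45],[[0,0,0],[0,0,20],-0.45],[[0,0,0],[0,0,50],-0.45]]}}

```text
time_s: 49.0
tcp_pos: [0.6192, -0.0014, 0.2224]
eef_rot: [3.14, -0.006, -3.013]
ft_force: [1.4, -0.6, -0.1]
width: 0.724
```

Emit:
{"name": "servo_tool", "arguments": {"series": [[[0,0,0],[-20,0,50],-0.5],[[0,0,0],[-40,0,20],-1],[[0,0,0],[-40,30,0],-1],[[0,0,0],[-40,40,0],-1],[[0,0,0],[0,0,0],-1]]}}

```text
time_s: 49.62
tcp_pos: [0.4784, 0.0702, 0.2951]
eef_rot: [3.141, -0.001, -3.009]
ft_force: [1.2, 0.1, -1.2]
width: 1.001
```

```bash
cat >> h.py <<'E'
def placed(W,c):
    G=(np.array([.6959,-.1972]),-8.2);Rd=(np.array([.7116,.0529]),7.4)
    x,y,z=W[...,0],W[...,1],W[...,2]
    for col,(o,a) in(("green",G),("red",Rd)):
        a=np.radians(a);A=np.array([[np.cos(a),np.sin(a)],[-np.sin(a),np.cos(a)]])
        m=masks(c)[col]&(z>.158)&(z<.182)
        lx=(x-o[0])*A[0,0]+(y-o[1])*A[0,1]; ly=(x-o[0])*A[1,0]+(y-o[1])*A[1,1]
        m&=(lx>-.15)&(lx<0)&(abs(ly)<.1)&(abs(ly)>.011)
        N,L,st,ce=cv2.connectedComponentsWithStats(m.astype(np.uint8))
        for i in range(1,N):
            if st[i,4]<40: continue
            g=L==i; P=np.c_[lx[g],ly[g]]*1000
            (u,v),r=cv2.minEnclosingCircle(P.astype(np.float32))
            q=np.linalg.lstsq(np.c_[P,np.ones(len(P))],z[g]*1000,rcond=None)[0]
            print(col,st[i,4],"c %.1f %.1f r %.1f z %.4f tilt %.3f %.3f"%(u,v,r,np.median(z[g]),q[0],q[1]))
E
python3 - <<'E'
from h import *
s=sense();print(s["time_s"],s["tcp_pos"],s["eef_rot"],s["width"],s["ft_force"])
for n in("wrist","side","scene"):
    c=capture(n);W=cloud(c);save(c,n+"20",1.5);print(n);placed(W,c)
E
```

```text
49.625 [0.4783555  0.07024688 0.29505749] [ 3.14085880e+00 -9.81237176e-04 -3.00910706e+00] 1.000542109136333 [ 1.20898786  0.08322733 -1.20595352]
wrist
green 1342 c -102.6 45.1 r 26.3 z 0.1686 tilt 0.082 -0.004
red 1375 c -101.7 -36.3 r 25.4 z 0.1689 tilt 0.084 -0.005
red 1870 c -101.6 42.2 r 26.2 z 0.1690 tilt 0.083 0.005
side
green 117 c -104.4 -37.1 r 27.7 z 0.1677 tilt 0.040 0.016
red 136 c -98.7 -37.3 r 27.0 z 0.1681 tilt 0.079 0.012
red 187 c -99.5 43.1 r 27.9 z 0.1683 tilt 0.079 0.001
scene
green 153 c -99.5 -40.2 r 23.4 z 0.1689 tilt 0.055 -0.034
green 167 c -96.9 41.9 r 26.7 z 0.1693 tilt 0.039 -0.029
red 223 c -97.4 -43.1 r 26.6 z 0.1691 tilt 0.029 -0.011
red 217 c -98.4 39.9 r 26.9 z 0.1692 tilt 0.047 -0.011
```

View pics/side20.png

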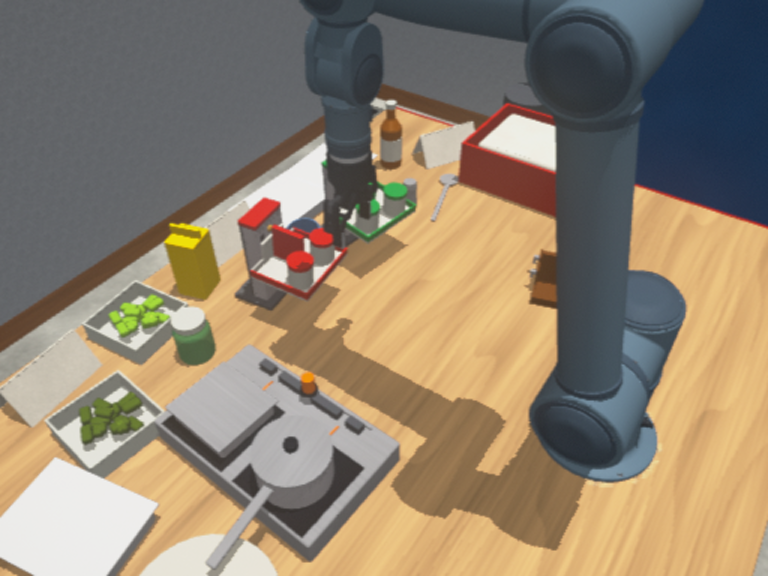

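View pics/wrist20.png

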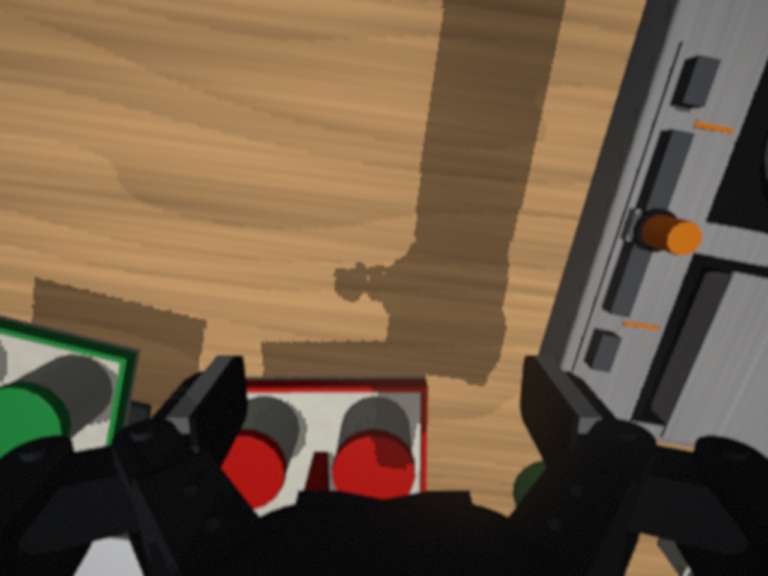

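```bash
cat >> h.py <<'E'
def oranges(c,W):
    m=masks(c)["orange"]; x,y,z=W[...,0],W[...,1],W[...,2]
    m=m&(y>.12)&(x>.2)&(x<.7)&(y<.5)
    N,L,st,ce=cv2.connectedComponentsWithStats(m.astype(np.uint8))
    for i in range(1,N):
        if st[i,4]<4: continue
        w=W[L==i]; zt=np.nanpercentile(w[:,2],90); t=w[w[:,2]>zt-.004]
        print("  ",st[i].tolist(),"med",np.nanmedian(w,0).round(4),"top",zt.round(4),((t[:,:2].min(0)+t[:,:2].max(0))/2).round(4),len(t))
E
python3 - <<'E'
from h import *
for n in("wrist","side","scene"):
    c=capture(n);W=cloud(c);print(n);oranges(c,W)
    x,y,z=W[...,0],W[...,1],W[...,2]
    # plate top edge towards the table: points z .045-.062, lowest y per x
    g=(z>.050)&(z<.060)&(y>.15)&(y<.6)&(x>.15)&(x<.75)
    P=[]
    for xx in np.arange(.25,.65,.02):
        q=g&(abs(x-xx)<.01)
        if q.sum()>5: P.append((xx,np.percentile(y[q],3)))
    P=np.array(P)
    if len(P)>3:
        f=np.polyfit(P[:,0],P[:,1],1); r=P[:,1]-np.polyval(f,P[:,0]); k=abs(r)<.006; f=np.polyfit(P[k,0],P[k,1],1)
        print("  edge yaw",np.degrees(np.arctan(f[0])).round(1),"y at .45",np.polyval(f,.45).round(4),k.sum(),len(P))
E
```

```text
wrist
   [468, 78, 23, 5, 32] med [0.361  0.3004 0.057 ] top 0.0581 [0.361  0.3024] 32
   [449, 143, 22, 22, 355] med [0.4388 0.2669 0.1145] top 0.1155 [0.4388 0.267 ] 355
  edge yaw 4.7 y at .45 0.2509 5 18
side
  edge yaw -3.5 y at .45 0.2491 18 20
scene
  edge yaw -3.2 y at .45 0.2437 19 20
```

Emit:
{"name": "servo_tool", "arguments": {"series": [[[0,0,10],[-5,20,0],-1],[[0,0,10],[-5,20,0],-1],[[0,0,10],[-5,20,0],-1],[[0,0,10],[-5,20,0],-1],[[0,0,10],[-5,25,-10],-1]]}}

```text
time_s: 50.55
tcp_pos: [0.4576, 0.1735, 0.2851]
eef_rot: [-3.14, 0.001, -2.136]
ft_force: [0.4, -0.6, -0.4]
width: 0.995
```

Emit:
{"name": "servo_tool", "arguments": {"series": [[[0,0,10],[-5,25,-20],-1],[[0,0,10],[-5,25,-20],-1],[[0,0,9],[-4,25,-20],-1],[[0,0,0],[0,15,-15],-1],[[0,0,0],[0,0,0],-1]]}}

```text
time_s: 51.18
tcp_pos: [0.442, 0.2634, 0.2084]
eef_rot: [3.139, -0.001, -1.635]
ft_force: [-0.4, -0.3, 1.1]
width: 0.997
```

Run:
```python
from h import *
s=sense();print(s["time_s"],s["tcp_pos"],s["eef_rot"],s["joint_positions"][5])
for n in("wrist","side","scene"):
    c=capture(n);W=cloud(c);print(n);oranges(c,W)
    if n=="wrist":save(c,"w21",1.5)
```

```text
51.175 [0.44202821 0.26335755 0.20837416] [ 3.13940093e+00 -1.48127057e-03 -1.63537230e+00] -1.0920612381937123
wrist
   [245, 188, 29, 28, 627] med [0.4392 0.2671 0.1145] top 0.1153 [0.4393 0.2677] 627
   [344, 199, 1, 7, 7] med [0.3605 0.2921 0.0577] top 0.0592 [0.3606 0.2925] 7
   [173, 200, 4, 28, 54] med [0.5206 0.2936 0.0572] top 0.0582 [0.5203 0.2931] 54
   [342, 207, 3, 13, 15] med [0.3613 0.3033 0.0573] top 0.0581 [0.361  0.3039] 15
   [342, 222, 1, 4, 4] med [0.3621 0.3141 0.0574] top 0.0578 [0.3621 0.3138] 4
side
   [202, 249, 6, 6, 28] med [0.4381 0.2701 0.113 ] top 0.1149 [0.4381 0.2694] 26
scene
```

View pics/w21.png

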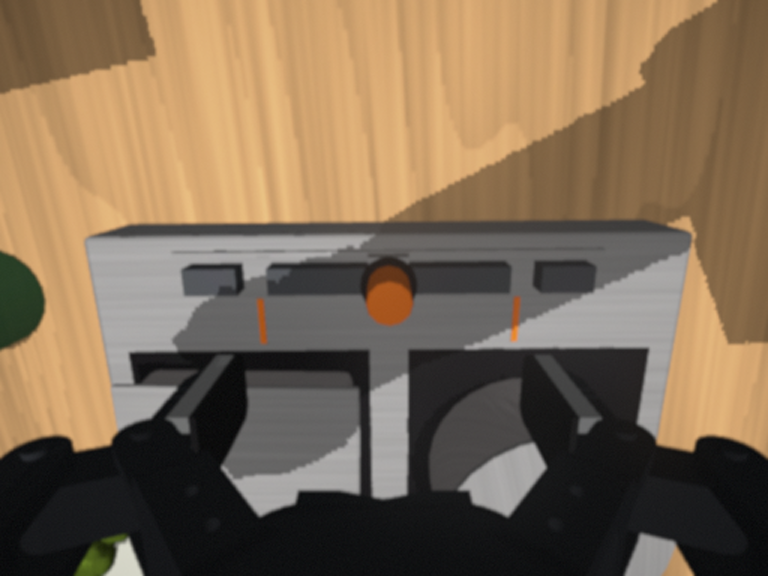

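Emit:
{"name": "servo_tool", "arguments": {"series": [[[0,0,0],[-2.5,4,-30],-0.5],[[0,0,0],[0,0,-40],-0.5],[[0,0,0],[0,0,-25],-0.5],[[0,0,0],[0,0,0],-0.5],[[0,0,0],[0,0,0],-0.5]]}}

```text
time_s: 51.95
tcp_pos: [0.4409, 0.2674, 0.1163]
eef_rot: [-3.14, 0.001, -1.635]
ft_force: [0.0, -0.2, 0.4]
width: 0.749
```

Emit:
{"name": "servo_tool", "arguments": {"series": [[[0,0,0],[-1.5,0,-13],-0.5],[[0,0,0],[0,0,0],0],[[0,0,0],[0,0,0],1],[[0,0,0],[0,0,0],1],[[0,0,0],[0,0,0],1]]}}

```text
time_s: 52.58
tcp_pos: [0.4385, 0.2675, 0.1021]
eef_rot: [-3.141, 0.0, -1.634]
ft_force: [-0.7, -0.2, 3.1]
width: 0.26
```

Emit:
{"name": "servo_tool", "arguments": {"series": [[[0,0,0],[0,0,0],1],[[0,0,0],[0,0,0],1]]}}

```text
time_s: 52.82
tcp_pos: [0.4385, 0.2675, 0.102]
eef_rot: [-3.141, 0.0, -1.634]
ft_force: [0.2, -1.3, 3.8]
width: 0.261
```

Width 0.26 corresponds to 22 mm on the 24 mm knob. Lift by about 22 mm.

Emit:
{"name": "servo_tool", "arguments": {"series": [[[0,0,0],[0,0,8],1],[[0,0,0],[0,0,8],1],[[0,0,0],[0,0,6],1],[[0,0,0],[0,0,0],1]]}}

```text
time_s: 53.32
tcp_pos: [0.4385, 0.2674, 0.1242]
eef_rot: [-3.141, 0.0, -1.634]
ft_force: [1.5, 1.7, -1.5]
width: 0.263
```

Run:
```python
from h import *
s=sense();print(s["tcp_pos"],s["ft_force"])
c=capture("side");oranges(c,cloud(c))
im=cv2.cvtColor(c["pixels"][200:330,120:280],cv2.COLOR_RGB2BGR)
cv2.imwrite(f"pics/side22.png",cv2.resize(im,None,fx=4,fy=4,interpolation=cv2.INTER_CUBIC))
```

```text
[0.43845765 0.2673886  0.12419256] [ 1.53264729  1.6539556  -1.45165138]
   [201, 245, 3, 5, 11] med [0.44   0.2757 0.1364] top 0.1382 [0.44   0.2751] 8
```

View pics/side22.png

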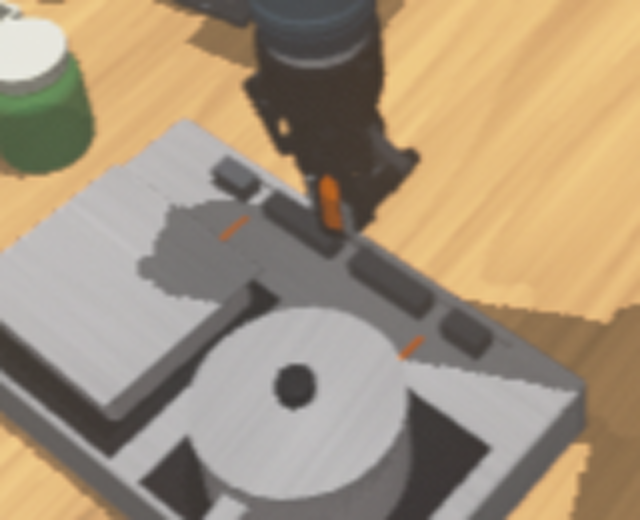

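Emit:
{"name": "servo_tool", "arguments": {"series": [[[0,0,0],[-16,1,0],1],[[0,0,0],[-16,1,0],1],[[0,0,0],[-16,0.9,0],1],[[0,0,0],[-16,0.9,0],1],[[0,0,0],[0,0,0],1]]}}

```text
time_s: 54.0
tcp_pos: [0.3723, 0.2712, 0.1236]
eef_rot: [3.14, -0.0, -1.632]
ft_force: [-0.3, 0.1, -2.8]
width: 0.261
```

Emit:
{"name": "servo_tool", "arguments": {"series": [[[0,0,0],[-10,0.6,0],1],[[0,0,0],[-5.8,0.4,0],1],[[0,0,0],[0,0,0],1],[[0,0,0],[0,0,0],1]]}}

```text
time_s: 54.5
tcp_pos: [0.3584, 0.272, 0.1236]
eef_rot: [3.141, -0.0, -1.634]
ft_force: [0.4, -1.0, -1.7]
width: 0.26
```

Emit:
{"name": "servo_tool", "arguments": {"series": [[[0,0,0],[0,0,-7],1],[[0,0,0],[0,0,-7],1],[[0,0,0],[0,0,-6],1],[[0,0,0],[0,0,0],1]]}}

```text
time_s: 55.0
tcp_pos: [0.358, 0.272, 0.1031]
eef_rot: [3.14, -0.0, -1.634]
ft_force: [-0.4, -1.7, -1.1]
width: 0.266
```

Emit:
{"name": "servo_tool", "arguments": {"series": [[[0,0,0],[0,0,0],0.1],[[0,0,0],[0,0,0],0],[[0,0,0],[0,0,0],0],[[0,0,0],[0,0,15],-0.1],[[0,0,0],[0,0,50],-0.1]]}}

```text
time_s: 55.62
tcp_pos: [0.3564, 0.2711, 0.1674]
eef_rot: [3.136, -0.003, -1.634]
ft_force: [0.4, 0.9, -0.1]
width: 0.556
```

Emit:
{"name": "servo_tool", "arguments": {"series": [[[0,0,0],[0,0,50],-0.1],[[0,0,0],[20,-50,30],-0.5],[[0,0,0],[20,-50,20],-1],[[0,0,0],[20,-50,0],-1],[[0,0,0],[0,0,0],-1]]}}

```text
time_s: 56.25
tcp_pos: [0.4199, 0.1195, 0.2693]
eef_rot: [-3.14, -0.0, -1.64]
ft_force: [0.7, 0.9, 0.6]
width: 0.997
```

Run:
```python
from h import *
s=sense();print(s["time_s"],s["tcp_pos"],s["eef_rot"],s["ft_force"],s["width"])
for n in("wrist","side","scene"):
    c=capture(n);W=cloud(c);save(c,n+"23",1.5);print(n);oranges(c,W);placed(W,c)
    for col,a,b,d in(("red",7.4,(.45,.71,-.06,.16),(.69,.80,-.02,.13)),("green",-8.2,(.45,.71,-.3,-.07),(.66,.78,-.27,-.13))):
      try:held(c,W,col,a,.128,b,d)
      except Exception as e: print(e)
```

```text
56.25 [0.41994085 0.11953174 0.26929457] [-3.13980173e+00 -1.09241276e-04 -1.63997727e+00] [0.70535308 0.92859478 0.64007464] 0.997174574429921
wrist
   [186, 301, 1, 9, 9] med [0.5207 0.2949 0.0572] top 0.0577 [0.5207 0.295 ] 9
   [312, 303, 22, 19, 301] med [0.3583 0.2722 0.1145] top 0.1153 [0.3589 0.2722] 299
red 2143 c -103.6 43.6 r 26.6 z 0.1685 tilt 0.078 0.001
 edge 1412 z 0.1219 (array([586.2,  58.6]), array([173.8,  78.6], dtype=float32), 67.6) ctr in post axes [588.9 -17.4]
 slope along x,y(rad) [ 0.056 -0.   ]
 along [576.  660.8]  lateral [-109.5   40.8]
 edge 0 z nan (array([0., 0.]), array([0., 0.], dtype=float32), 0.0) ctr in post axes [0. 0.]
 slope along x,y(rad) [0. 0.]
index -1 is out of bounds for axis 0 with size 0
side
   [225, 268, 8, 3, 11] med [0.3515 0.2795 0.1116] top 0.1143 [0.3559 0.2783] 9
green 117 c -104.0 -37.8 r 26.8 z 0.1675 tilt 0.047 0.007
red 115 c -101.5 -24.0 r 26.3 z 0.1680 tilt 0.096 0.011
red 193 c -100.1 42.8 r 29.0 z 0.1682 tilt 0.091 -0.010
 edge 189 z 0.1231 (array([637.5,  47. ]), array([165.2, 130.9], dtype=float32), -84.7) ctr in post
[... 690 characters left out ...]
r 26.2 z 0.1689 tilt 0.042 -0.018
red 225 c -98.0 40.0 r 26.2 z 0.1689 tilt 0.045 -0.023
 edge 40 z 0.1229 (array([608.2,  12.2]), array([191. ,  94.4], dtype=float32), -47.6) ctr in post axes [604.7 -66.2]
 slope along x,y(rad) [0.089 0.006]
 along [579.3 697.9]  lateral [-118.6   36.6]
 cap 506 (array([732.7,  54.1]), array([88.5, 44.6], dtype=float32), -82.8) in post axes [733.6 -40.7] lat [-84.5   1.8]
 edge 59 z 0.1239 (array([ 626.7, -186.4]), array([158.7, 120.4], dtype=float32), 82.6) ctr in post axes [646.9 -95.1]
 slope along x,y(rad) [ 0.096 -0.026]
 along [586.3 702.3]  lateral [-174.1  -15.7]
 cap 428 (array([ 716.2, -200.4]), array([90.8, 46.5], dtype=float32), 82.8) in post axes [737.5 -96.2] lat [-139.2  -52. ]
  return _methods._mean(a, axis=axis, dtype=dtype,
  ret = ret.dtype.type(ret / rcount)
```

View pics/scene23.png

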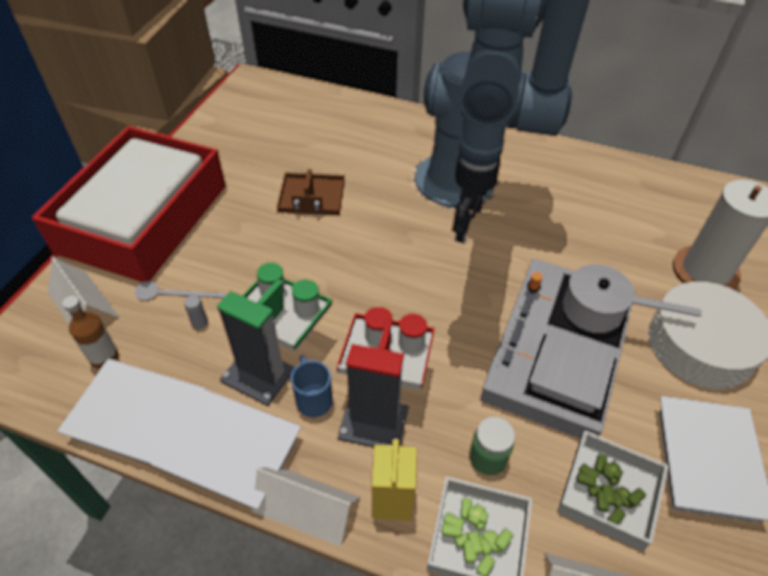

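View pics/side23.png

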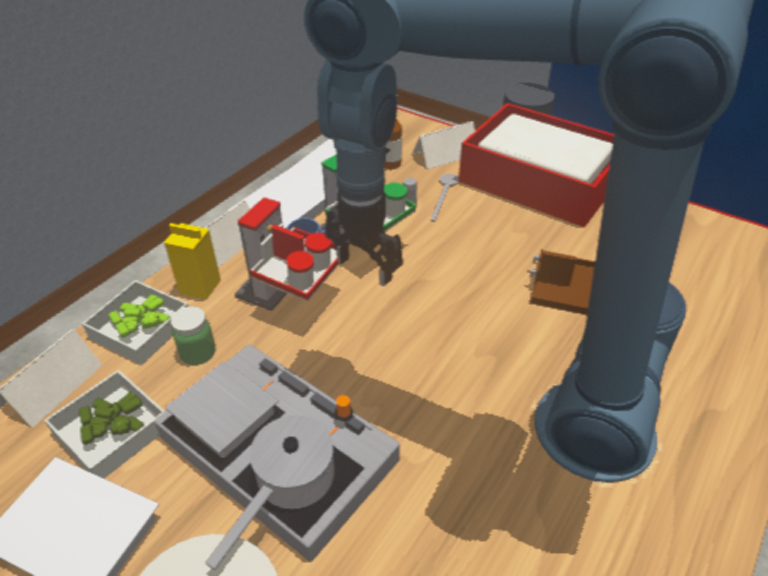

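Emit:
{"name": "servo_tool", "arguments": {"series": [[[0,0,0],[0,0,0],-1],[[0,0,0],[0,0,0],-1],[[0,0,0],[0,0,0],-1],[[0,0,0],[0,0,0],-1]]}}

```text
time_s: 56.9
tcp_pos: [0.4183, 0.1225, 0.2687]
eef_rot: [3.142, 0.0, -1.633]
ft_force: [0.1, -0.1, -0.5]
width: 0.998
```

Run:
```python
from h import *
s=sense();print(s["time_s"],s["tcp_pos"],s["ft_force"])
for n in("wrist","side","scene"):
    c=capture(n);W=cloud(c);print(n);oranges(c,W);placed(W,c)
    if n=="side":
        im=cv2.cvtColor(c["pixels"][90:220,140:300],cv2.COLOR_RGB2BGR)
        cv2.imwrite(f"pics/side24.png",cv2.resize(im,None,fx=4.5,fy=4.5,interpolation=cv2.INTER_CUBIC))
```

```text
56.9 [0.41832915 0.12248238 0.26871832] [ 0.10170226 -0.08403732 -0.45967166]
wrist
   [182, 294, 1, 4, 4] med [0.5203 0.2837 0.0576] top 0.0577 [0.5204 0.2839] 4
   [183, 299, 1, 9, 9] med [0.5208 0.2953 0.0573] top 0.0579 [0.5205 0.2947] 9
   [310, 302, 21, 19, 304] med [0.3584 0.2719 0.1145] top 0.1154 [0.3592 0.2731] 304
red 1831 c -105.1 43.5 r 25.8 z 0.1683 tilt 0.078 0.005
side
   [225, 268, 8, 3, 11] med [0.3499 0.2814 0.1132] top 0.1158 [0.3554 0.278 ] 7
green 118 c -104.1 -37.4 r 28.0 z 0.1676 tilt 0.049 0.007
red 117 c -101.5 -24.0 r 26.0 z 0.1676 tilt 0.100 0.004
red 195 c -101.8 41.6 r 28.8 z 0.1681 tilt 0.083 -0.010
scene
green 154 c -100.2 -40.8 r 25.4 z 0.1690 tilt 0.063 -0.006
green 166 c -97.2 42.1 r 26.7 z 0.1693 tilt 0.056 -0.036
red 180 c -98.9 -26.9 r 25.8 z 0.1691 tilt 0.046 -0.010
red 225 c -98.7 40.2 r 26.0 z 0.1689 tilt 0.032 -0.019
```

View pics/side24.png

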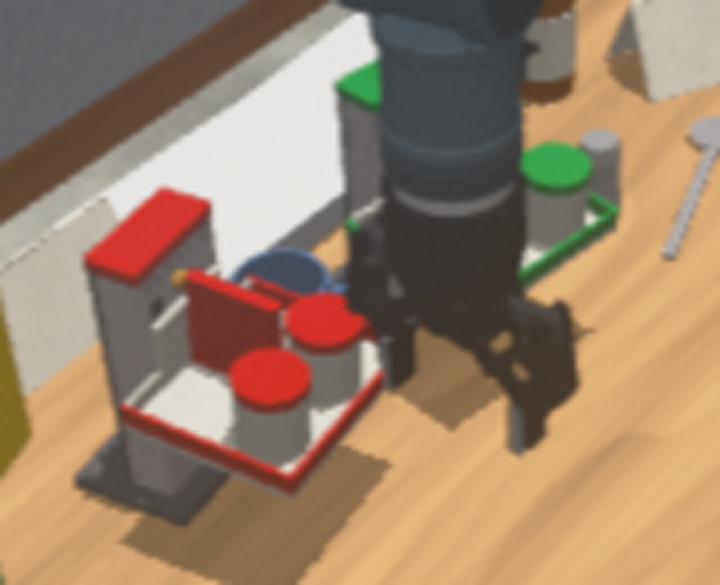

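```bash
python3 -c "
from station import job_done
print(job_done())"
```

```text
the job is handed in; nothing more can be done
None
```

I hung both shelves on the posts of their colour, stood all four tubs on the shelves of their lid colours, and set the zone knob to the near zone, where the saucepan stands. I handed the job in at about 57 s on the robot clock.

- **Shelves:** both bottomed out at an origin height of about 110 mm. Each then drooped about 0.08 rad, and the latch shows above the back plate.
- **Tubs:** the last check had all four upright and at rest at about x = -97 to -104 mm in their shelf frames. Lid heights read 168–169 mm.
- **Knob:** it moved about 80.5 mm along the rail. Its top reads the same height as before the move (114.5 mm), so it dropped into the notch.
- **Other objects:** the saucepan, foil tray and bystanders look unmoved in the pictures; I did not measure their positions.

**Disagreements:**
- One red tub moved sideways on its shelf after I placed it, from y about -40 to -26 mm, probably the knock the task mentions. It is upright and within limits, close to the fin, so I left it.
- The cameras disagreed with each other by up to about 5 mm.

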